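# Seat the dosing plate of a capsule filler on its locating pins

### The job

The dosing plate of the herb-capsule filler was put back askew: it lies propped on the two locating pins of the base instead of over them. With the fingertips, nudge the plate sideways over the base until both its locating holes drop over the pins and it lies flat on the base, without picking it up and without disturbing the jars and other things around it; then leave it alone.

Things in the scene. Friction and masses are not known exactly. Their poses are not given: they have to be found in the camera images.
- base: Black plastic base of the capsule filler, fixed to the table, 180 mm (its x) by 240 mm (its y), top face 25 mm above the table; origin at the centre of its underside on the table, z up, its -x side roughly towards the robot. Two steel locating pins, 8 mm diameter with coned tops, stand 9 mm above its top face at x = +40 mm, y = +60 and -60 mm.
- home (a point): Point at the centre of the base's top face (25 mm above the table): the seated plate's origin belongs here, with the plate's axes along the base's, so that the plate is then centred on the base (a 20 mm margin all round).
- pin_left (a point): Top of the locating pin at the base's +y end, 9 mm above the base's top face.
- pin_right (a point): Top of the locating pin at the base's -y end, 9 mm above the base's top face.
- plate: Loose flat aluminium dosing plate, 140 mm (its x) by 200 mm (its y), 6 mm thick, about 0.45 kg; origin at the centre of its underside. Two 11 mm through holes for the pins at x = +40, y = +60 and -60 mm (the grid of 7 mm holes is for capsules). It starts 18 to 36 mm too far along the base's +x, up to 24 mm off in y, turned up to 0.18 rad, its -x edge on the base, the rest propped on the pins.
- hole_left (a point): Centre of the plate's locating hole at its +y end, on the underside; belongs over pin_left. The plate slides over the base and pin tops when pushed at its edges; when both holes are over the pins it falls and lies flat, its top face 31 mm above the table and the pins 3 mm proud of it.
- hole_right (a point): Centre of the plate's locating hole at its -y end, on the underside; belongs over pin_right.
- jar_tall: Bystander, to be left alone: tall closed glass jar of herbs, 94 mm diameter, 165 mm high; origin at the centre of its underside, z up.
- jar_low: Bystander, to be left alone: low closed glass jar of herbs, 84 mm diameter, 105 mm high; origin at the centre of its underside, z up.
- bowl: Bystander, to be left alone: open blue bowl, 120 mm diameter, 50 mm high; origin at the centre of its underside, z up.
- beaker: Bystander, to be left alone: glass mug, 72 mm diameter, 85 mm high, handle on one side; origin at the centre of its underside, z up.
- tamper: Bystander, to be left alone: wooden hand tamper standing upright, 40 mm diameter foot, 62 mm high; origin at the centre of its underside, z up.
- spoon: Bystander, to be left alone: wooden spoon lying flat, 170 mm long; origin at the centre of its underside, long side along its x.
- capsule_box: Bystander, to be left alone: closed cardboard box, 70 x 50 x 35 mm; origin at the centre of its underside, z up.
Mind the look-alikes: they are no part of the job. There is more than one size of the plate; the job needs the larger.

How it is judged (in metres and radians):
At the end, for the whole second after the job is handed in: Both locating holes are over their own pins (centres within 3 mm), the plate's underside at both holes is within 2 mm of the base's top face, the plate is level within 0.025 rad and at rest (horizontal distance between hole_left and pin_left below 0.003 m and horizontal distance between hole_right and pin_right below 0.003 m and z of each of hole_left, hole_right in the frame of home below 0.002 m and angle between plate's own z axis and vertical below 0.025 rad and linear speed of plate below 0.01 m/s); the robot touches nothing.
It fails at once if the plate is lifted: its centre rises more than 15 mm above the base's top face, or it is tipped beyond 0.25 rad (height (world z) of plate above 0.04 m or angle between plate's own z axis and vertical above 0.25 rad).
It fails at once if a jar or another thing around the filler is shifted by more than 25 mm or tipped over (distance of any of jar_tall, jar_low, bowl, beaker, tamper, spoon, capsule_box from where it was at the start of the episode above 0.025 m or angle between any of jar_tall, jar_low, bowl, beaker, tamper, spoon, capsule_box's own z axis and vertical above 0.5 rad).
It also fails if it takes over 72 s, if anything falls off the work surface, if the arm or the gripper's body presses on something with over 40 N, if the wrist force passes 120 N, or if a joint passes its speed limit or range.

### The arm

A 6-joint arm with a two-finger parallel gripper is mounted at the origin on the work surface. World frame = base frame: x ahead of the robot, y to its left, z up, the work surface at z = 0. Lengths are in mm, angles in degrees, forces in N, time in s.
With the tool pointing down it reaches from about 325 to 875 mm from the base axis. Payload 4.4 kg.
Tool frame: the origin (TCP) lies at the very end of the fingers, on their centre line; the grasp point (between the pads) lies 19 mm behind it; z points along the fingers, y is the direction in which the jaws open and shut (so a half turn about z gives the same grasp; the last joint's range is limited). The gripper opens to 85 mm and grips with 20 to 120 N. Pads are 22 mm wide; open, the fingers measure 114 mm over their backs; the gripper's body (76 mm by 85 mm) begins 54 mm behind the grasp point. The pads swing forward as they close: fully open they stand 13 mm farther back than shut.
Start: joints at [-73.253, 11.837, 88.321, -0, 79.842, -8.623], TCP at [246.359, -519.552, 201.282] pointing down, gripper open.
Joint ranges: [-156.59, 156.59], [-49.26, 127.26], [12.9, 141.05], [-63.56, 243.56], [4.71, 150.69], [-161.64, 161.64]. Speed limits (degrees/s): [159.86, 159.86, 180, 180, 180, 180].

### API

Orientations are given as a 3x3 rotation matrix whose columns are the frame's x, y, z axes.
In Python, from rig import manip gives the robot as it stands. The module is installed in compiled form; this text tells all that it offers.
- The arm moves only by the tool move_arm, never from a script. Its arguments are lists of equal length, an entry for each row: "jaw": the opening, from -1 (shut) to 1 (fully open); "linear": the shift along the world's x, y, z in m, a list of three; "spin": the turn about the world's z in rad. In form: {"jaw": [jaw, ...], "linear": [[x, y, z], ...], "spin": [spin, ...]}. A call has exactly 10 rows; each row shifts and turns the pose as measured when the row begins; what a row does not reach is not made up. A row lasts 1/12 s, in which the tool goes at most 41.7 mm and 7.16 degrees, less where a joint would pass 70% of its speed; a pose out of reach is approached as far as the arm can. A call with a gripper value outside its range is refused whole. The fingers move at their own pace and stop on an object; the grip force is fixed at half the most. Time passes only in rows, so rows that do not move let the fingers close, or fill a call up. It gives the time, the measured TCP pose, the force and the opening at its end, in the units of the state.
- manip.read_state(): the state, without advancing time (a new reading comes with each control period).
- manip.camera(name): name is "side" or "top" or "wrist"; returns the picture (384x512x3 uint8, blue, green, red); there is no depth.
- manip.camera_model(name): a dict with "fx", "fy", "cx", "cy" (pixels), "R" (3x3) and "t" (3): a world point X has camera coordinates R X + t; the wrist camera has in their place "hand_eye" (4x4, takes a point from camera to tool coordinates, whose origin is the TCP and whose axes are the flange's). Camera axes: x right, y down, z forward; pixel columns grow to the right and rows downward; lengths in mm; the calibration is good to about 2 mm. A picture is of the moment at which its call begins: read the wrist's pose just before it. camera_model takes no time and is no camera call.
- manip.hand_in(): hands the job in, once; it reports no verdict.
The state is a dict: "time_s": time; "joint_positions": joint angles; "joint_vel": joint speeds; "tau": joint torques, N m; "tcp_pos": TCP position; "tcp_rot": TCP orientation; "force": force on the tool from outside, world axes, zero at the start; "torque": the same for the moment, N m; "grip_width": finger opening in mm.
Only numpy, scipy, OpenCV 4.12 (cv2) and the standard library are available. Lean on these libraries where they do the work, as an engineer would, in place of code of your own. Each camera call takes 0.05 s, during which the arm holds its last target.

## Working session

There is one attempt and no reset: what is moved stays moved. The work goes in short steps, Python scripts to look and compute and a tool call to move; the robot and the scene stay as the last step left them, time stands still between calls to the robot, and variables do not carry over. Pictures are saved under pics/ and viewed, and the job is handed in when it is done.

Besides the shell and the picture viewer there is one more tool, called after "Request:" by a JSON object that holds its "name" and its "arguments", one argument or row to a line. move_arm: Moves the arm, as the interface text tells. Its arguments: {"type":"object","properties":{"jaw":{"type":"array"},"linear":{"type":"array"},"spin":{"type":"array"}},"required":["jaw","linear","spin"]}

```bash
mkdir -p pics
python3 - <<'E'
from rig import manip
import cv2
for n in("side","top"):
    cv2.imwrite(f"pics/{n}0.png",manip.camera(n)); m=manip.camera_model(n); print(n,m)
print(manip.camera_model("wrist"))
s=manip.read_state();print(s)
E
```

```text
side {'fx': 432.8518047601977, 'fy': 432.8518047601977, 'cx': 255.74486645203217, 'cy': 188.23263788818176, 'R': array([[-0.85662878, -0.51571542, -0.01499151],
       [-0.31405908,  0.54428064, -0.77789812],
       [ 0.40933364, -0.6616617 , -0.62821156]]), 't': array([ 498.33285698,  208.64214313, 1138.1685933 ])}
top {'fx': 385.53011307417313, 'fy': 385.53011307417313, 'cx': 255.01795901743998, 'cy': 191.34128806684905, 'R': array([[-0.02723094, -0.99960092, -0.00751558],
       [-0.99068071,  0.02799014, -0.13329773],
       [ 0.13345489,  0.00381572, -0.99104754]]), 't': array([  39.80944404,  566.32070253, 1372.44700296])}
{'fx': 271.550901532537, 'fy': 271.550901532537, 'cx': 254.38644927474706, 'cy': 189.06405436892456, 'hand_eye': array([[ 4.05694373e-04, -9.51698174e-01, -3.07034886e-01,
         7.95184057e+01],
       [ 9.99999750e-01,  2.08403566e-04,  6.75353153e-04,
         4.54578147e-01],
       [-5.78745197e-04, -3.07035083e-01,  9.51698021e-01,
        -1.72778916e+02],
       [ 0.00000000e+00,  0.00000000e+00,  0.00000000e+00,
         1.00000000e+00]])}
{'time_s': 0.1, 'joint_positions': array([-7.32523316e+01,  1.18806841e+01,  8.83962028e+01, -6.30675017e-05,
        7.98418393e+01, -8.62402147e+00]), 'joint_vel': array([ 0.02800734, -0.16120129, -0.14228907, -0.07077525,  0.07040174,
        0.0455909 ]), 'tau': array([ 9.74612681e-05, -3.84090686e+01, -2.92549253e+01, -2.35028319e-04,
        4.84280608e-03, -1.96054351e-06]), 'tcp_pos': array([ 246.14543374, -518.83148294,  200.23228551]), 'tcp_rot': array([[ 9.03547131e-01,  4.28488302e-01, -5.98145933e-04],
       [ 4.28488608e-01, -9.03545006e-01,  1.98395442e-03],
       [ 3.09649489e-04, -2.04889504e-03, -9.99997853e-01]]), 'force': array([-0.18320329, -0.36294005,  0.92345607]), 'torque': array([-0.00529897, -0.08544475, -0.03667403]), 'grip_width': 85.04409497259043}
```

View pics/top0.png

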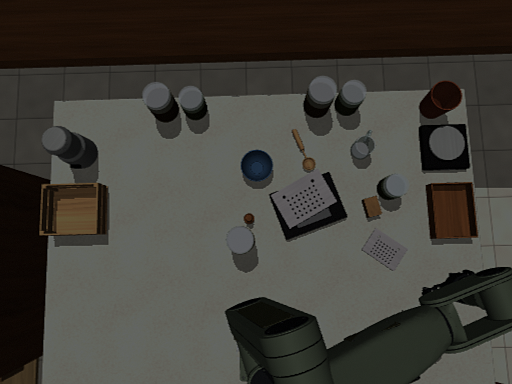

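View pics/side0.png

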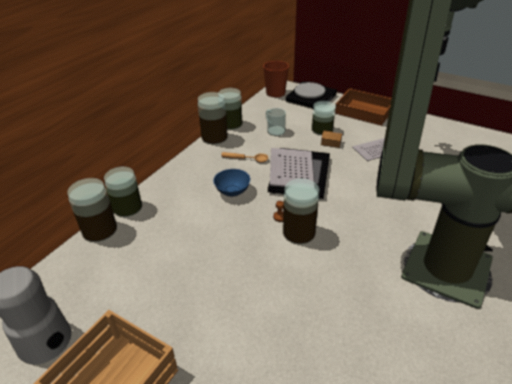

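The top view shows the base at about (308,205) with the larger plate on it. The small look-alike plate is at (385,250). The tall jar is at (240,240), the tamper at (249,218), the bowl at (257,166) and the spoon at (303,150). The mug is at (361,148), the low jar at (392,187) and the box at (372,207).

Run:
```python
import cv2
im=cv2.imread("pics/top0.png")[125:275,215:415]
cv2.imwrite("pics/top0z.png",cv2.resize(im,None,fx=4,fy=4,interpolation=cv2.INTER_CUBIC))
im=cv2.imread("pics/side0.png")[130:230,240:360]
cv2.imwrite("pics/side0z.png",cv2.resize(im,None,fx=6,fy=6,interpolation=cv2.INTER_CUBIC))
```

```text
(no output)
```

View pics/top0z.png

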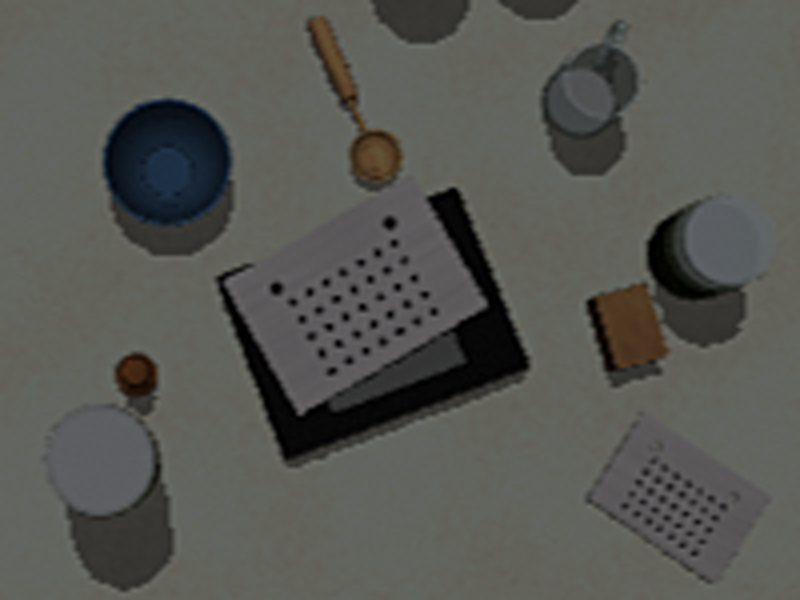

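View pics/side0z.png

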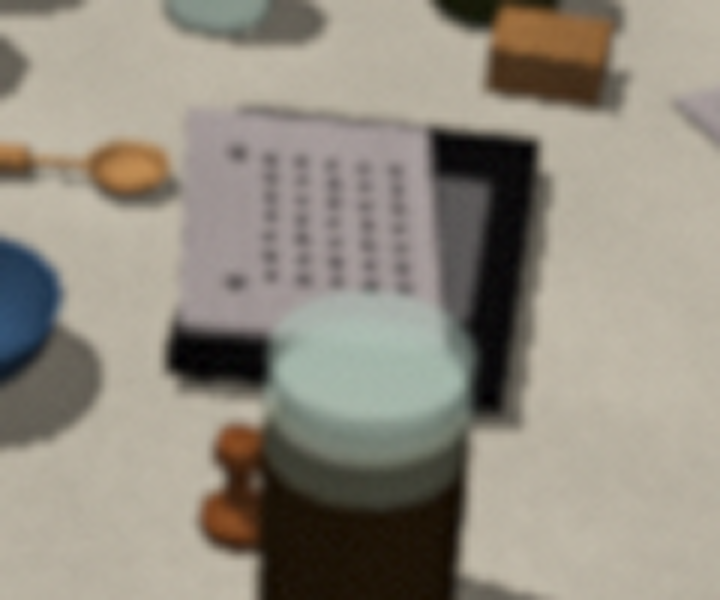

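```bash
cat > h.py <<'E'
import numpy as np, cv2
from rig import manip
def ray(m,uv,z,R=None,t=None):
    uv=np.atleast_2d(uv).astype(float); R=m["R"];t=m["t"]
    d=np.c_[(uv[:,0]-m["cx"])/m["fx"],(uv[:,1]-m["cy"])/m["fy"],np.ones(len(uv))]@R
    c=-R.T@t
    return c+d*((z-c[2])/d[:,2])[:,None]
def wristm(s):
    m=dict(manip.camera_model("wrist")); H=m["hand_eye"]
    Rw=s["tcp_rot"]@H[:3,:3]; c=s["tcp_rot"]@H[:3,3]+s["tcp_pos"]
    m["R"]=Rw.T; m["t"]=-Rw.T@c; return m
def fit(P,Q):  # 2D rigid: Q=R P + t
    P=np.array(P,float);Q=np.array(Q,float);a=P-P.mean(0);b=Q-Q.mean(0)
    th=np.arctan2((a[:,0]*b[:,1]-a[:,1]*b[:,0]).sum(),(a*b).sum())
    R=np.array([[np.cos(th),-np.sin(th)],[np.sin(th),np.cos(th)]])
    t=Q.mean(0)-R@P.mean(0); return th,t,np.linalg.norm(P@R.T+t-Q,axis=1)
E
python3 - <<'E'
from h import *
m=manip.camera_model("top")
z=lambda p:(np.array(p)+.5)/4-.5+[215,125]
B=ray(m,z([(218,277),(458,190),(527,370),(288,460)]),25)[:,:2]
print(B,fit([(90,120),(90,-120),(-90,-120),(-90,120)],B))
P=ray(m,z([(230,285),(412,180),(487,305),(300,415)]),36)[:,:2]
print(P,fit([(70,100),(70,-100),(-70,-100),(-70,100)],P))
for n,p,h in [("bowl",(168,160),50),("tamper",(136,374),62),("jt",(102,460),165),("jl",(727,240),105),("box",(632,325),35),("mug",(583,100),85),("spoon",(376,156),10),("spoonend",(318,20),10),("splate",(680,497),6)]:
    print(n,ray(m,z(p),h).round())
E
```

```text
[[ 558.07028004  -27.62060779]
 [ 633.14866111 -252.82803773]
 [ 464.52872288 -306.91373539]
 [ 388.97160842  -85.72020486]] (np.float64(0.3237358950572345), array([ 511.17981811, -168.27064644]), array([1.76575807, 1.63522481, 3.78651624, 2.88987864]))
[[ 548.99511227  -37.98667905]
 [ 641.73320303 -208.87845752]
 [ 524.0465646  -271.47325062]
 [ 428.924429    -97.27981146]] (np.float64(0.49052577472493497), array([ 535.92482723, -153.90454966]), array([5.49501992, 3.05750152, 4.54828166, 2.31913075]))
bowl [[664.  15.  50.]]
tamper [[468.  49.  62.]]
jt [[392.  77. 165.]]
jl [[ 568. -469.  105.]]
box [[ 502. -402.   35.]]
mug [[ 701. -357.   85.]]
spoon [[ 671. -180.   10.]]
spoonend [[ 804. -131.   10.]]
splate [[ 346. -444.    6.]]
```

Request:
{"name": "move_arm", "arguments": {
  "jaw": [1,1,1,1,1,1,1,1,1,1],
  "linear": [
    [0.025,0.026,0.002],
    [0.025,0.026,0.002],
    [0.025,0.026,0.002],
    [0.025,0.026,0.002],
    [0.025,0.026,0.002],
    [0.025,0.026,0],
    [0.025,0.026,0],
    [0.025,0.026,0],
    [0.025,0.026,0],
    [0.025,0.026,0]
  ],
  "spin": [0,0,0,0,0,0,0,0,0,0]
}}

```text
time_s: 0.93
tcp_pos: [496.4, -249.6, 204.8]
tcp_rot: [[0.91, 0.414, -0.008], [0.414, -0.91, 0.007], [-0.004, -0.01, -1.0]]
force: [-0.5, -0.1, -0.0]
grip_width: 85.0
```

Request:
{"name": "move_arm", "arguments": {
  "jaw": [1,1,1,1,1,1,1,1,1,1],
  "linear": [
    [0.025,0.025,-0.005],
    [0.025,0.025,-0.005],
    [0.025,0.025,-0.005],
    [0.025,0.025,-0.005],
    [0.02,0.02,-0.01],
    [0.015,0.01,-0.01],
    [0.005,0.005,-0.01],
    [0,0,0],
    [0,0,0],
    [0,0,0]
  ],
  "spin": [0.01,0.01,0.01,0.01,0.01,0,0,0,0,0]
}}

```text
time_s: 1.77
tcp_pos: [641.9, -98.3, 146.6]
tcp_rot: [[0.883, 0.47, -0.016], [0.47, -0.883, 0.01], [-0.01, -0.017, -1.0]]
force: [-0.1, -0.3, -1.0]
grip_width: 85.3
```

Run:
```python
from h import *
import pickle
s=manip.read_state(); im=manip.camera("wrist"); print(s["tcp_pos"],s["tcp_rot"][:,0])
cv2.imwrite("pics/w1.png",im); pickle.dump(wristm(s),open("w1.pkl","wb"))
cv2.imwrite("pics/w1z.png",cv2.resize(im,(800,600),interpolation=cv2.INTER_CUBIC))
```

```text
[641.92928322 -98.34217773 146.64218723] [ 0.88258438  0.47005392 -0.00970157]
```

View pics/w1z.png

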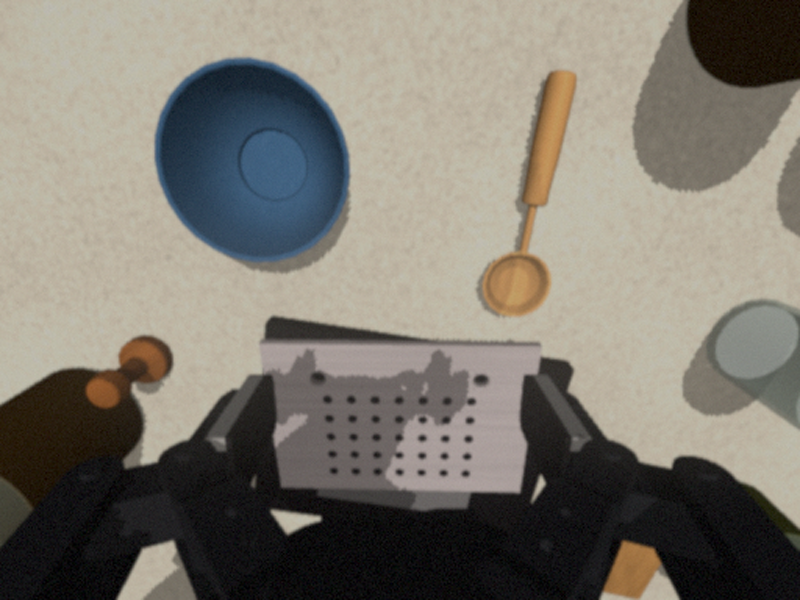

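Run:
```python
import cv2
im=cv2.imread("pics/w1.png")[190:340,150:380]
im=cv2.convertScaleAbs(im,alpha=1.6,beta=20)
cv2.imwrite("pics/w1c.png",cv2.resize(im,None,fx=3.4,fy=3.4,interpolation=cv2.INTER_CUBIC))
```

```text
(no output)
```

View pics/w1c.png

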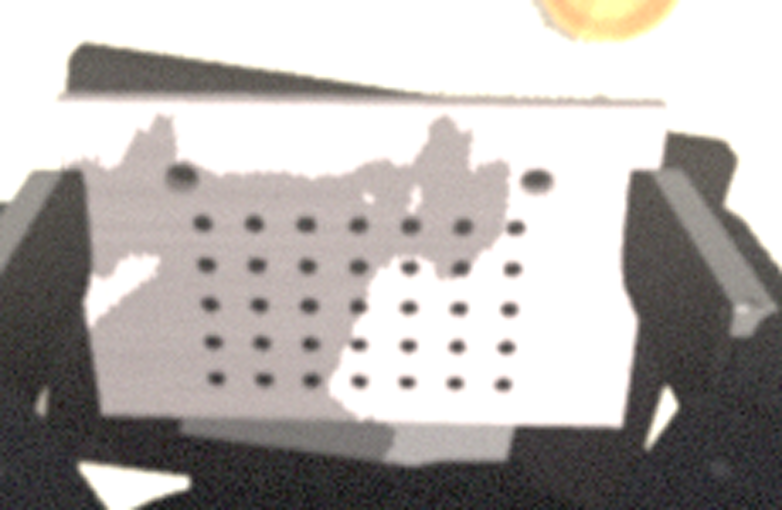

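Run:
```python
from h import *
import pickle
m=pickle.load(open("w1.pkl","rb"))
z=lambda p:(np.array(p)+.5)/3.4-.5+[150,190]
print("plate corners",ray(m,z([(60,97),(666,103)]),45))
h=ray(m,z([(182,178),(537,182)]),40.5)[:,:2];print("holes",h,np.linalg.norm(h[0]-h[1]))
print("plate",fit([(40,60),(40,-60)],h))
b=ray(m,z([(75,44),(738,140),(90,44),(400,90)]),25)[:,:2];print("base",b,np.linalg.norm(b[0]-b[1]))
d=b[3]-b[2];print(np.arctan2(-d[0]*-1,-d[1]*1))
print(fit([(90,120),(90,-120)],b[:2]))
```

```text
plate corners [[ 556.71969502  -33.25200651   45.        ]
 [ 648.56611817 -207.03712758   45.        ]]
holes [[ 545.95201926  -81.00952868]
 [ 602.32159919 -187.70812489]] 120.67360926859155
plate (np.float64(0.4860356679493174), array([ 538.76914372, -153.04380033]), array([0.33680463, 0.33680463]))
base [[ 566.0954897   -28.05342398]
 [ 643.84020725 -247.63474558]
 [ 568.55424153  -32.598521  ]
 [ 604.10417409 -134.22183894]] 232.93818472148624
0.336515010651782
(np.float64(0.34028616500545017), array([ 520.12852096, -167.88220235]), array([3.53090764, 3.53090764]))
```

Request:
{"name": "move_arm", "arguments": {
  "jaw": [1,1,1,1,1,1,1,1,1,1],
  "linear": [
    [-0.025,-0.011,0.01],
    [-0.03,-0.013,0.01],
    [-0.035,-0.015,0.01],
    [-0.035,-0.015,0.01],
    [-0.035,-0.015,0.01],
    [-0.035,-0.015,0.01],
    [-0.03,-0.013,0],
    [-0.02,-0.01,0],
    [0,0,0],
    [0,0,0]
  ],
  "spin": [-0.03,-0.03,-0.03,-0.03,-0.03,0,0,0,0,0]
}}

```text
time_s: 2.65
tcp_pos: [380.6, -218.5, 215.2]
tcp_rot: [[0.951, 0.308, -0.005], [0.308, -0.951, -0.001], [-0.005, -0.0, -1.0]]
force: [-0.1, 0.3, -0.0]
grip_width: 85.1
```

Run:
```python
from h import *
import pickle
s=manip.read_state(); im=manip.camera("wrist"); print(s["tcp_pos"],s["tcp_rot"][:,0])
cv2.imwrite("pics/w2.png",im); pickle.dump(wristm(s),open("w2.pkl","wb"))
im=cv2.convertScaleAbs(im,alpha=1.3,beta=15)
cv2.imwrite("pics/w2z.png",cv2.resize(im,(800,600),interpolation=cv2.INTER_CUBIC))
```

```text
[ 380.6490376  -218.5331439   215.20854597] [ 0.95124094  0.3084118  -0.00477933]
```

View pics/w2z.png

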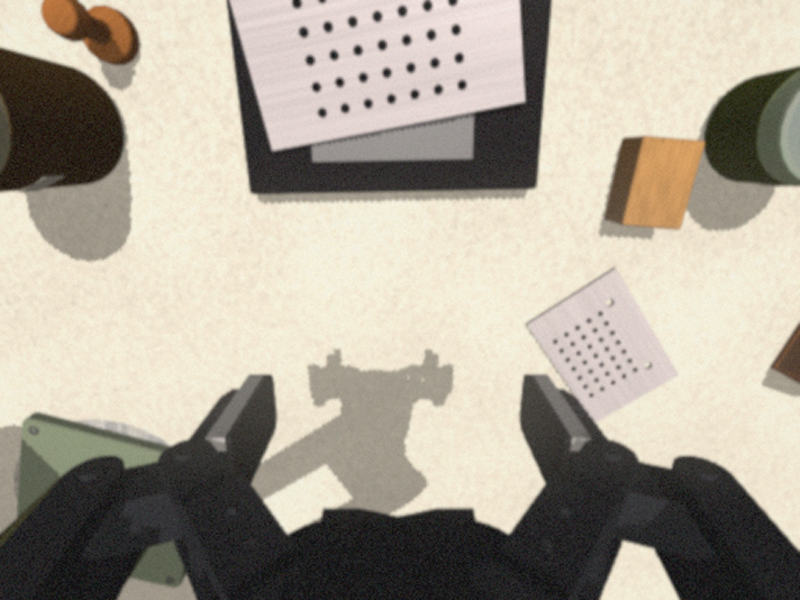

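Request:
{"name": "move_arm", "arguments": {
  "jaw": [1,1,1,1,1,1,1,1,1,1],
  "linear": [
    [0.025,0.008,0.005],
    [0.03,0.01,0.005],
    [0.03,0.01,0.005],
    [0.01,0.004,0],
    [0,0,0],
    [0,0,0],
    [0,0,0],
    [0,0,0],
    [0,0,0],
    [0,0,0]
  ],
  "spin": [0,0,0,0,0,0,0,0,0,0]
}}

```text
time_s: 3.53
tcp_pos: [478.2, -184.3, 229.5]
tcp_rot: [[0.952, 0.307, -0.008], [0.307, -0.952, -0.001], [-0.008, -0.001, -1.0]]
force: [-0.8, -0.8, -0.4]
grip_width: 85.2
```

Run:
```python
from h import *
import pickle
s=manip.read_state(); im=manip.camera("wrist"); print(s["tcp_pos"],s["tcp_rot"][:,0])
cv2.imwrite("pics/w3.png",im); pickle.dump(wristm(s),open("w3.pkl","wb"))
im=cv2.convertScaleAbs(im,alpha=1.3,beta=15)
cv2.imwrite("pics/w3z.png",cv2.resize(im[0:260,100:400],None,fx=2.3,fy=2.3,interpolation=cv2.INTER_CUBIC))
```

```text
[ 478.24488226 -184.29863837  229.49441057] [ 0.95155713  0.30736403 -0.00814771]
```

View pics/w3z.png

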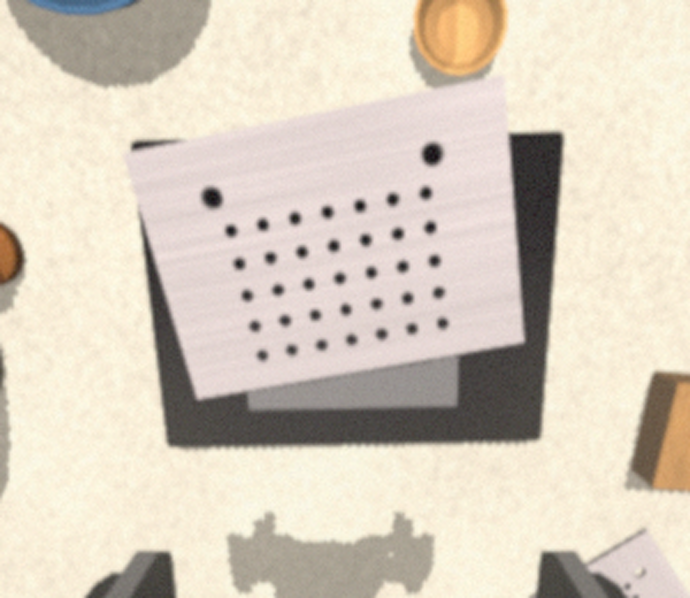

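Run:
```python
from h import *
import pickle
m=pickle.load(open("w3.pkl","rb"))
z=lambda p:(np.array(p)+.5)/2.3-.5+[100,0]
b=ray(m,z([(132,143),(563,132),(540,439),(168,446)]),25)[:,:2];fb=fit([(90,120),(90,-120),(-90,-120),(-90,120)],b);print(b,fb)
h=ray(m,z([(212,197),(432,154)]),40.5)[:,:2];fh=fit([(40,60),(40,-60)],h);print(h,fh)
c=ray(m,z([(126,154),(503,78)]),45)[:,:2]; d=ray(m,z([(525,341),(197,400)]),31)[:,:2]
fp=fit([(70,100),(70,-100),(-70,-100),(-70,100)],np.r_[c,d]);print(fp)
R=np.array([[np.cos(fb[0]),np.sin(fb[0])],[-np.sin(fb[0]),np.cos(fb[0])]])
for f in(fh,fp):print("rel",R@(f[1]-fb[1]),f[0]-fb[0])
print("holes in base",(h-fb[1])@R.T)
```

```text
[[ 559.93837764  -28.83049615]
 [ 637.90154198 -252.11926654]
 [ 470.44824042 -310.3535467 ]
 [ 392.88487285  -86.12113683]] (np.float64(0.3337760268685894), array([ 515.29325822, -169.35611155]), array([2.57213607, 2.07286882, 2.06000832, 2.04667251]))
[[ 546.80603012  -80.74331094]
 [ 603.43474896 -186.59889994]] (np.float64(0.491224470786898), array([ 539.85015236, -152.53934248]), array([0.02544777, 0.02544777]))
(np.float64(0.49233611146261197), array([ 539.17083989, -153.7387659 ]), array([1.3302053 , 1.25528646, 1.12415026, 0.98308508]))
rel [28.71104044  7.8435278 ] 0.1574484439183086
rel [27.67627117  6.93284974] 0.15856008459402254
holes in base [[ 58.80434991  73.39844451]
 [ 77.62817726 -45.16749092]]
```

Request:
{"name": "move_arm", "arguments": {
  "jaw": [-1,-1,-1,-1,-1,-1,-1,-1,-1,-1],
  "linear": [
    [0.008,0.025,-0.005],
    [0.01,0.035,-0.01],
    [0.01,0.035,-0.02],
    [0.01,0.035,-0.02],
    [0.009,0.03,-0.02],
    [0.004,0.012,-0.02],
    [0,0,-0.015],
    [0,0,-0.01],
    [0,0,0],
    [0,0,0]
  ],
  "spin": [0.02,0,0,0,0,0,0,0,0,0]
}}

```text
time_s: 4.42
tcp_pos: [528.8, -10.7, 108.5]
tcp_rot: [[0.949, 0.316, -0.0], [0.316, -0.949, -0.007], [-0.003, 0.007, -1.0]]
force: [-0.3, -0.1, 0.3]
grip_width: 0.2
```

Request:
{"name": "move_arm", "arguments": {
  "jaw": [-1,-1,-1,-1,-1,-1,-1,-1,-1,-1],
  "linear": [
    [0,0,-0.01],
    [0,0,-0.02],
    [0,0,-0.02],
    [0,0,-0.015],
    [0,0,-0.007],
    [0,0,-0.002],
    [0,0,0],
    [0,0,0],
    [0,0,0],
    [0,0,0]
  ],
  "spin": [0.01,0,0,0,0,0,0,0,0,0]
}}

```text
time_s: 5.25
tcp_pos: [537.3, -18.5, 40.6]
tcp_rot: [[0.947, 0.319, 0.02], [0.319, -0.948, -0.012], [0.015, 0.018, -1.0]]
force: [-0.4, 0.1, 0.8]
grip_width: 0.1
```

```bash
cat > look.py <<'E'
import sys,pickle
from h import *
n=sys.argv[1]
s=manip.read_state(); im=manip.camera("wrist"); p=s["tcp_pos"]
b=np.array([515.3,-169.4]);a=.334;R=np.array([[np.cos(a),np.sin(a)],[-np.sin(a),np.cos(a)]])
print(s["time_s"],p,"base:",R@(p[:2]-b),"yaw",np.arctan2(s["tcp_rot"][1,0],s["tcp_rot"][0,0]),"F",s["force"])
cv2.imwrite(f"pics/{n}.png",im); pickle.dump(wristm(s),open(n+".pkl","wb"))
im=cv2.convertScaleAbs(im,alpha=1.3,beta=15)
cv2.imwrite(f"pics/{n}z.png",cv2.resize(im,(768,576),interpolation=cv2.INTER_CUBIC))
E
python3 look.py w4
```

```text
5.25 [537.26522156 -18.47978864  40.55475655] base: [ 70.22675002 135.37941031] yaw 0.3251866448000494 F [-0.41146872  0.12392126  0.75962576]
```

View pics/w4z.png

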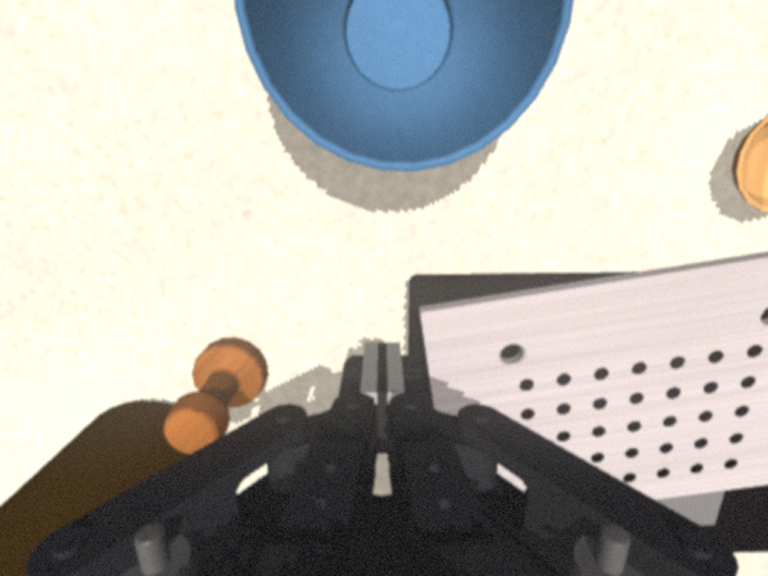

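Request:
{"name": "move_arm", "arguments": {
  "jaw": [-1,-1,-1,-1,-1,-1,-1,-1,-1,-1],
  "linear": [
    [0,0,-0.005],
    [0,0,-0.003],
    [0,0,0],
    [0.001,-0.003,0],
    [0.001,-0.003,0],
    [0.001,-0.003,0],
    [0.001,-0.003,0],
    [0,0,0],
    [0,0,0],
    [0,0,0]
  ],
  "spin": [0,0,0,0,0,0,0,0,0,0]
}}

```text
time_s: 6.13
tcp_pos: [543.5, -32.1, 33.5]
tcp_rot: [[0.947, 0.319, 0.024], [0.32, -0.947, -0.013], [0.019, 0.02, -1.0]]
force: [-0.8, 0.4, 0.5]
grip_width: -0.3
```

```bash
python3 look.py w5
```

```text
6.1333 [543.45063637 -32.13393528  33.51162805] base: [ 71.5941851  120.45207974] yaw 0.3255540033146111 F [-0.84489813  0.36162938  0.49922882]
```

View pics/w5z.png

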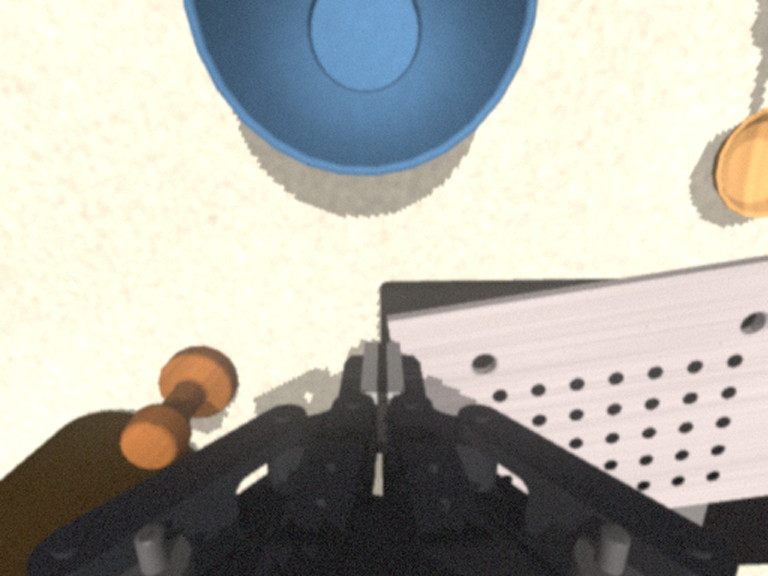

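Request:
{"name": "move_arm", "arguments": {
  "jaw": [-1,-1,-1,-1,-1,-1,-1,-1,-1,-1],
  "linear": [
    [0.0005,-0.002,0],
    [0.0005,-0.002,0],
    [0.0005,-0.002,0],
    [0.0005,-0.002,0],
    [0.0005,-0.002,0],
    [0,0,0],
    [0,0,0],
    [0,0,0],
    [0,0,0],
    [0,0,0]
  ],
  "spin": [0,0,0,0,0,0,0,0,0,0]
}}

```text
time_s: 7.02
tcp_pos: [546.1, -43.0, 33.5]
tcp_rot: [[0.947, 0.32, 0.024], [0.32, -0.947, -0.013], [0.019, 0.02, -1.0]]
force: [0.5, -0.3, 0.1]
grip_width: -0.2
```

```bash
python3 look.py w6
```

```text
7.0167 [546.09319461 -42.99465238  33.53097215] base: [ 70.5303017  109.32524541] yaw 0.3258703774691729 F [ 0.47711338 -0.34549085  0.14704033]
```

View pics/w6z.png

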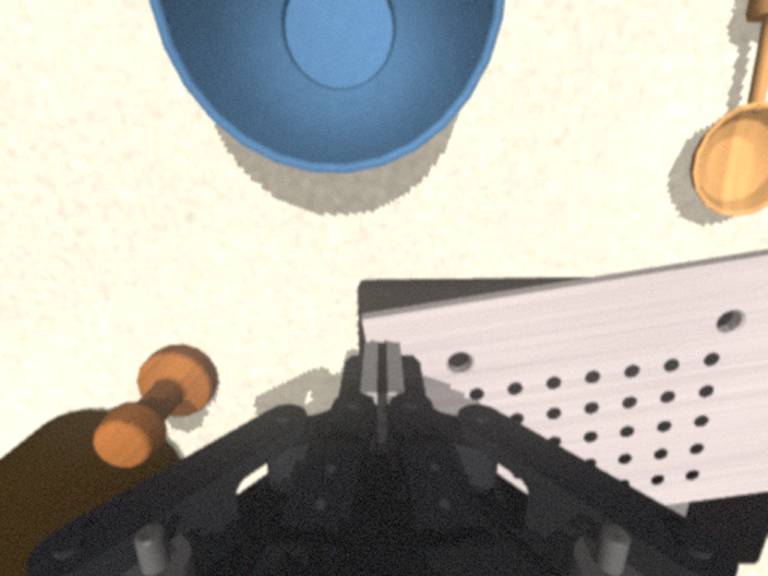

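Run:
```python
from h import *
im=manip.camera("side")[120:220,240:380]
cv2.imwrite("pics/s1.png",cv2.resize(cv2.convertScaleAbs(im,alpha=1.3,beta=10),None,fx=5.5,fy=5.5,interpolation=cv2.INTER_CUBIC))
s=manip.read_state(); p=s["tcp_pos"]
for m,n in((wristm(s),"w"),(manip.camera_model("side"),"side")):
  for dz in(-10,0,10,20):
    q=m["R"]@(p+[0,0,dz])+m["t"]; u=[m["fx"]*q[0]/q[2]+m["cx"],m["fy"]*q[1]/q[2]+m["cy"]]
    print(n,dz,np.array(u)*1.5 if n=="w" else (np.array(u)-[240,120])*5.5)
```

```text
w -10 [380.16270148 324.26023394]
w 0 [380.53202834 332.55729345]
w 10 [380.9407909  341.74029026]
w 20 [381.39566167 351.95912424]
side -10 [177.23371611 367.34789126]
side 0 [177.38892378 353.78463624]
side 10 [177.54556238 340.09633528]
side 20 [177.70365179 326.28125109]
```

View pics/s1.png

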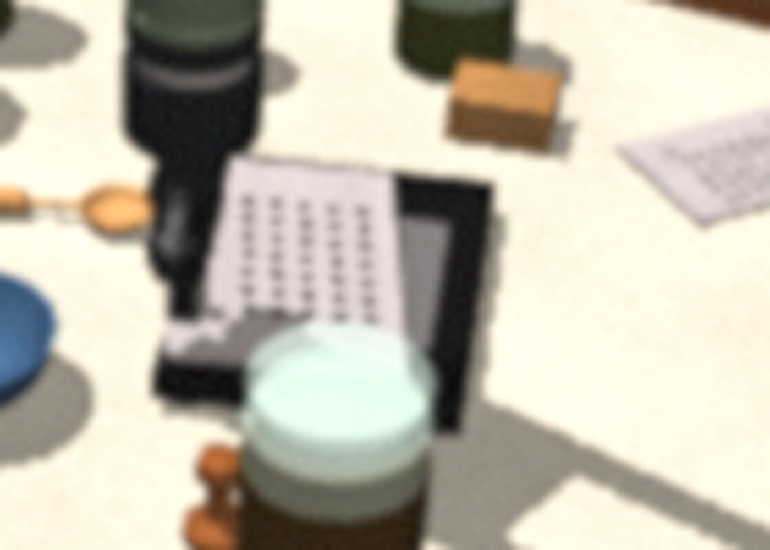

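Run:
```python
from h import *
a=cv2.imread("pics/w6.png")[195:275,215:305]
a=cv2.convertScaleAbs(a,alpha=2.2,beta=10)
a=cv2.resize(a,None,fx=7,fy=7,interpolation=cv2.INTER_CUBIC)
cv2.imwrite("pics/w6c.png",a)
im=manip.camera("side")[140:200,255:315]
cv2.imwrite("pics/s2.png",cv2.resize(cv2.convertScaleAbs(im,alpha=2,beta=10),None,fx=9,fy=9,interpolation=cv2.INTER_CUBIC))
```

```text
(no output)
```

View pics/w6c.png

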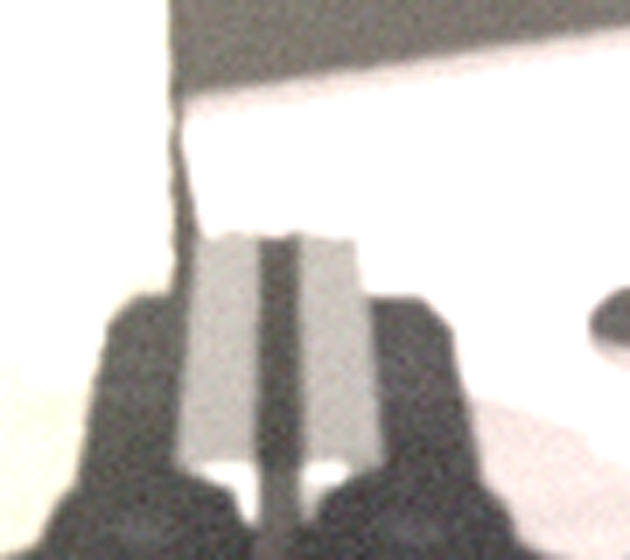

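View pics/s2.png

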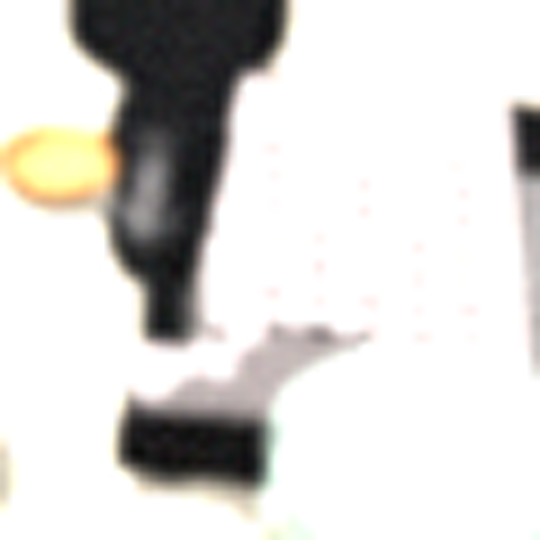

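Run:
```python
from h import *
s=manip.read_state(); w=wristm(s); m=manip.camera_model("side")
P=lambda c:np.diag([c["fx"],c["fy"],1])@np.c_[c["R"],c["t"]]+np.outer([c["cx"],c["cy"],0],np.r_[c["R"][2],c["t"][2]])
for wr in(228.9,):
  for sv in((273.7,177.6),(273.7,183.9)):
    X=cv2.triangulatePoints(P(w),P(m),np.array([[254.7],[wr]]),np.array(sv).reshape(2,1)); X=X[:3]/X[3]
    print(X.T, (s["tcp_rot"].T@(X[:,0]-s["tcp_pos"])))
    for c,p in((w,(254.7,wr)),(m,sv)):
        q=P(c)@np.r_[X[:,0],1]; print(q[:2]/q[2]-p)
print(-m["R"].T@m["t"], s["tcp_pos"])
for z in (33,44,50,56): print(z, s["tcp_rot"].T@(ray(w,[(254.7,228.9)],z)[0]-s["tcp_pos"]))
```

```text
[[545.89502664 -46.59540252  56.42554385]] [ -0.91931018   3.82313374 -22.83089364]
[5.12240181 9.77584544]
[-0.76631357  0.40772524]
[[542.00003251 -45.04148812  35.48109697]] [-4.50209581  0.69077718 -2.00765004]
[-0.01880466 -0.03583462]
[ 0.00308697 -0.00169652]
[ 26.52152984 896.52062003 884.78376642] [546.09183543 -42.971843    33.54449777]
33 [-5.74076594  0.70897618  0.45160865]
44 [ -0.37004983   0.68619682 -10.45268043]
50 [  2.55943169   0.67377172 -16.40047448]
56 [  5.4889132    0.66134661 -22.34826852]
```

Run:
```python
from h import *
im=manip.camera("side")[160:195,262:297]
cv2.imwrite("pics/s3.png",cv2.resize(im,None,fx=16,fy=16,interpolation=cv2.INTER_NEAREST))
```

```text
(no output)
```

View pics/s3.png

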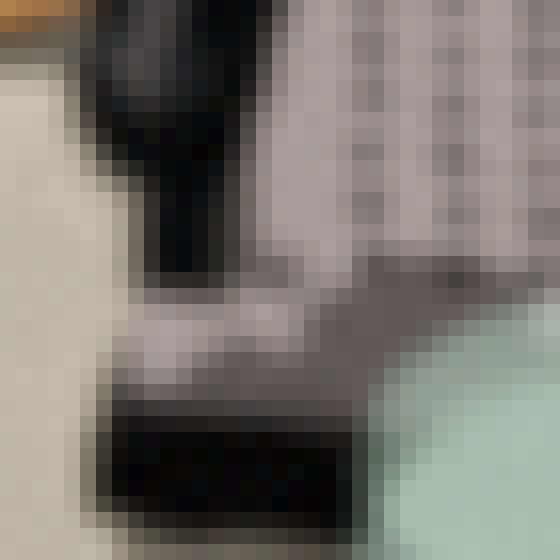

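Run:
```python
from h import *
import pickle
b=np.array([515.3,-169.4]);a=.334;R=np.array([[np.cos(a),np.sin(a)],[-np.sin(a),np.cos(a)]])
for n,h,c,bc in(("w4",[(512,353),(768,316)],(420,307),(410,276)),("w5",[(484,363),(754,322)],(388,316),(382,284)),("w6",[(459,361),(731,320)],(364,314),(361,283))):
    m=pickle.load(open(n+".pkl","rb")); f=lambda p,z:((ray(m,np.array(p)/1.5,z)[:,:2]-b)@R.T).round(1).tolist()
    print(n,f(h,40.5),f(c,45),f(bc,25))
```

```text
w4 [[58.6, 73.1], [75.5, -45.5]] [[84.2, 117.8]] [[92.8, 120.6]]
w5 [[58.7, 73.3], [76.9, -47.8]] [[84.3, 117.3]] [[92.5, 119.4]]
w6 [[58.9, 73.7], [77.0, -48.1]] [[84.3, 116.5]] [[92.1, 118.1]]
```

Request:
{"name": "move_arm", "arguments": {
  "jaw": [-1,-1,-1,-1,-1,-1,-1,-1,-1,-1],
  "linear": [
    [-0.003,0.008,0],
    [-0.003,0.009,0],
    [-0.002,0.008,0],
    [0,0,0],
    [0,0,-0.005],
    [0,0,-0.005],
    [0,0,-0.002],
    [0,0,0],
    [0,0,0],
    [0,0,0]
  ],
  "spin": [0,0,0,0,0,0,0,0,0,0]
}}

```text
time_s: 8.05
tcp_pos: [536.3, -14.3, 19.6]
tcp_rot: [[0.947, 0.321, 0.023], [0.321, -0.947, -0.012], [0.017, 0.019, -1.0]]
force: [0.4, 0.9, 0.5]
grip_width: -0.1
```

```bash
python3 look.py w7
python3 - <<'E'
from h import *
im=manip.camera("side")[150:200,255:305]
cv2.imwrite("pics/s4.png",cv2.resize(cv2.convertScaleAbs(im,alpha=1.2),None,fx=11,fy=11,interpolation=cv2.INTER_NEAREST))
E
```

```text
8.05 [536.27386046 -14.29802525  19.62512309] base: [ 70.66105781 139.65507618] yaw 0.32719846518622714 F [0.4065635  0.92717564 0.47040063]
```

View pics/w7z.png

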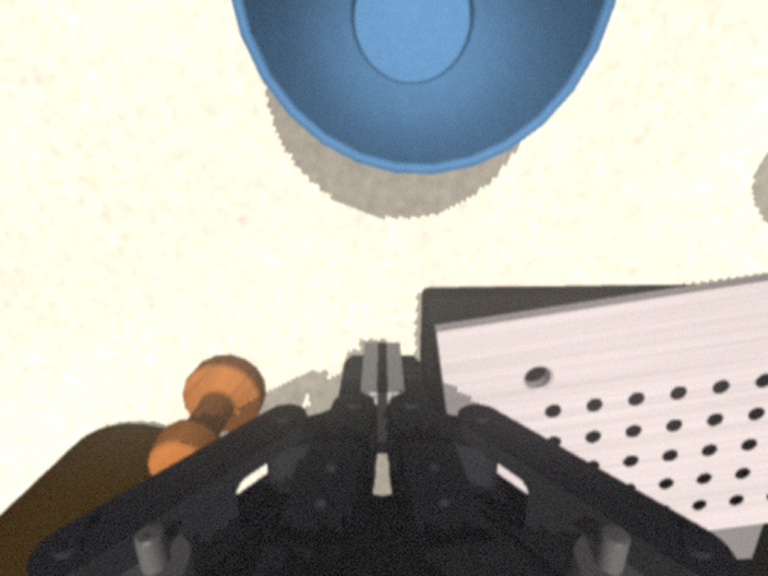

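View pics/s4.png

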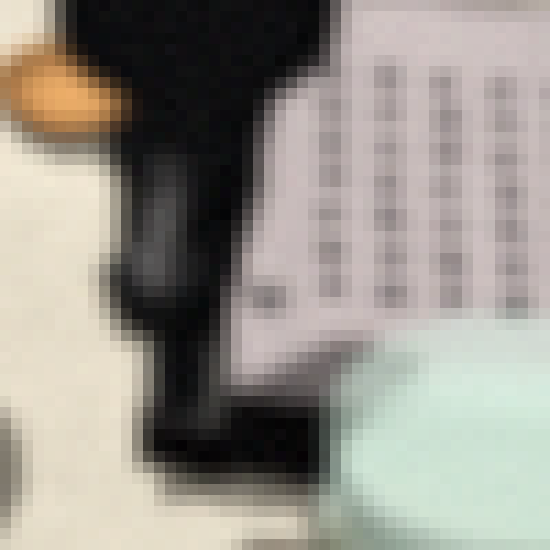

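Run:
```python
from h import *
s=manip.read_state(); m=manip.camera_model("side")
def pr(p):
    q=m["R"]@p+m["t"]; return np.array([m["fx"]*q[0]/q[2]+m["cx"],m["fy"]*q[1]/q[2]+m["cy"]])
for dx in(-11,0,11):
  for dz in(0,10,20,30):
    print(dx,dz,((pr(s["tcp_pos"]+s["tcp_rot"]@[dx,-8,-dz])-[255,150])*11).round())
```

```text
-11 0 [202. 504.]
-11 10 [203. 477.]
-11 20 [204. 450.]
-11 30 [205. 423.]
0 0 [164. 498.]
0 10 [165. 471.]
0 20 [166. 445.]
0 30 [166. 417.]
11 0 [126. 493.]
11 10 [127. 466.]
11 20 [127. 439.]
11 30 [128. 412.]
```

Request:
{"name": "move_arm", "arguments": {
  "jaw": [-1,-1,-1,-1,-1,-1,-1,-1,-1,-1],
  "linear": [
    [0,0.002,-0.004],
    [0,0.001,-0.004],
    [0,0,-0.003],
    [0,0,0],
    [0,0,0],
    [0,0,0],
    [0,0,0],
    [0,0,0],
    [0,0,0],
    [0,0,0]
  ],
  "spin": [0,0,0,0,0,0,0,0,0,0]
}}

```text
time_s: 8.98
tcp_pos: [537.0, -11.5, 8.1]
tcp_rot: [[0.947, 0.32, 0.024], [0.321, -0.947, -0.013], [0.019, 0.02, -1.0]]
force: [-0.1, -0.2, 0.3]
grip_width: -0.0
```

```bash
python3 look.py w8
python3 - <<'E'
from h import *
im=manip.camera("side")[150:200,255:305]
cv2.imwrite("pics/s5.png",cv2.resize(cv2.convertScaleAbs(im,alpha=3),None,fx=11,fy=11,interpolation=cv2.INTER_NEAREST))
im=cv2.imread("pics/w8.png")[180:290,200:340]
cv2.imwrite("pics/w8c.png",cv2.resize(cv2.convertScaleAbs(im,alpha=1.5),None,fx=5,fy=5,interpolation=cv2.INTER_CUBIC))
E
```

```text
8.9833 [537.03905265 -11.4859108    8.05088797] base: [ 72.3058447  142.06094044] yaw 0.3265734029134231 F [-0.1022318  -0.15629366  0.27033813]
```

View pics/w8c.png

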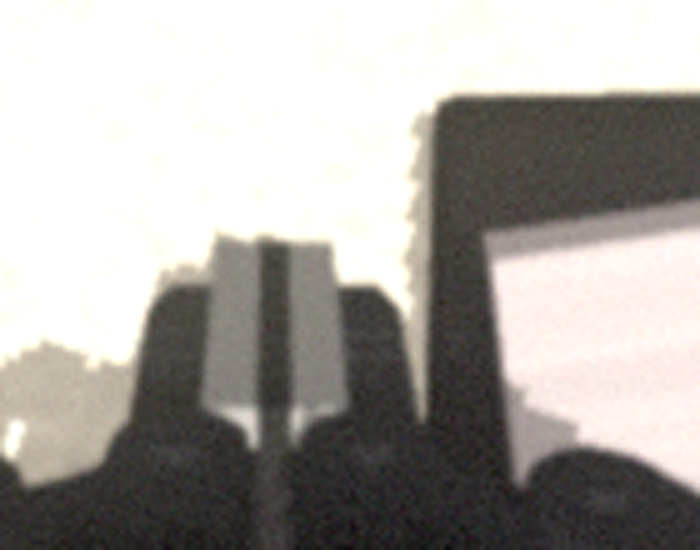

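View pics/s5.png

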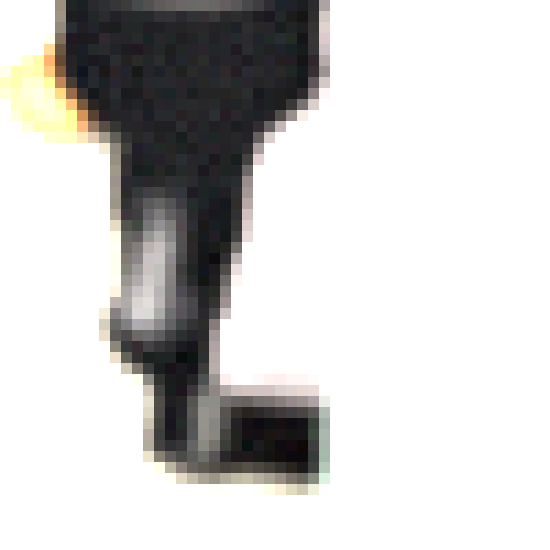

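Request:
{"name": "move_arm", "arguments": {
  "jaw": [-1,-1,-1,-1,-1,-1,-1,-1,-1,-1],
  "linear": [
    [-0.001,-0.003,0],
    [0,-0.004,0],
    [0,-0.003,0],
    [0,0,0],
    [0.001,-0.003,0],
    [0.001,-0.003,0],
    [0,0,0],
    [0,0,0],
    [0,0,0],
    [0,0,0]
  ],
  "spin": [0.005,0,0,0,0,0,0,0,0,0]
}}

```text
time_s: 9.92
tcp_pos: [538.5, -29.9, 8.3]
tcp_rot: [[0.945, 0.325, 0.025], [0.325, -0.946, -0.013], [0.019, 0.02, -1.0]]
force: [0.2, 0.0, -0.4]
grip_width: -0.0
```

```bash
python3 look.py w9
```

```text
9.9167 [538.45926111 -29.91189955   8.30539695] base: [ 67.60707816 124.18761825] yaw 0.33127946497690525 F [ 0.2221262   0.01165952 -0.43910566]
```

View pics/w9z.png

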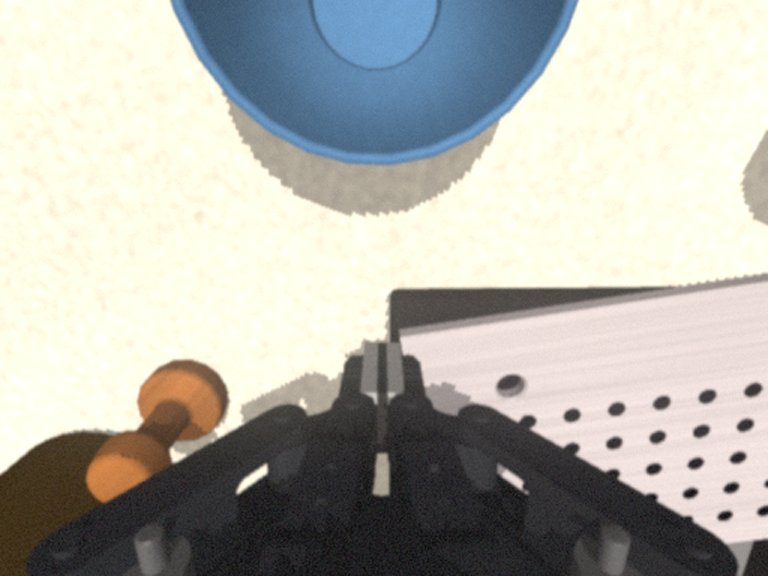

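Request:
{"name": "move_arm", "arguments": {
  "jaw": [-1,-1,-1,-1,-1,-1,-1,-1,-1,-1],
  "linear": [
    [0.0005,-0.002,0],
    [0.0005,-0.002,0],
    [0.001,-0.002,0],
    [0,0,0],
    [0,0,0],
    [0.0005,-0.002,0],
    [0.0005,-0.002,0],
    [0,0,0],
    [0,0,0],
    [0,0,0]
  ],
  "spin": [0,0,0,0,0,0,0,0,0,0]
}}

```text
time_s: 10.8
tcp_pos: [541.1, -37.6, 8.2]
tcp_rot: [[0.945, 0.325, 0.024], [0.325, -0.946, -0.008], [0.02, 0.015, -1.0]]
force: [-0.4, 3.0, 0.4]
grip_width: 0.2
```

```bash
python3 look.py w10
```

```text
10.8 [541.13611185 -37.56887785   8.15124377] base: [ 67.62585658 116.07623772] yaw 0.3315636566491352 F [-0.38404293  2.99318858  0.39749068]
```

View pics/w10z.png

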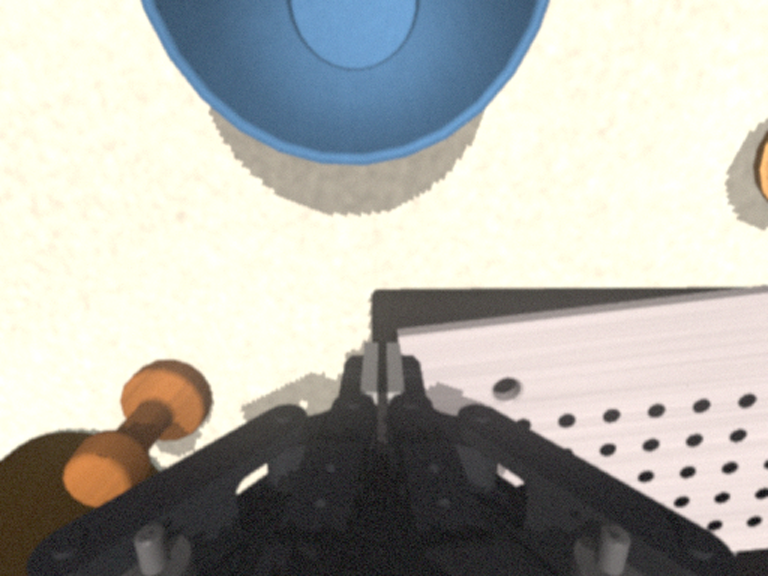

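Request:
{"name": "move_arm", "arguments": {
  "jaw": [-1,-1,-1,-1,-1,-1,-1,-1,-1,-1],
  "linear": [
    [0.0005,-0.002,0],
    [0.0005,-0.002,0],
    [0.0005,-0.002,0],
    [0,0,0],
    [0,0,0],
    [0,0,0],
    [0,0,0],
    [0,0,0],
    [0,0,0],
    [0,0,0]
  ],
  "spin": [0,0,0,0,0,0,0,0,0,0]
}}

```text
time_s: 11.68
tcp_pos: [542.9, -43.8, 8.2]
tcp_rot: [[0.945, 0.325, 0.024], [0.325, -0.946, -0.007], [0.02, 0.015, -1.0]]
force: [0.7, 2.9, 0.3]
grip_width: -0.1
```

```bash
python3 look.py w11
python3 - <<'E'
import cv2
im=cv2.imread("pics/w11.png")[180:384,230:512]
cv2.imwrite("pics/w11c.png",cv2.resize(cv2.convertScaleAbs(im,alpha=1.2),None,fx=2.8,fy=2.8,interpolation=cv2.INTER_CUBIC))
E
```

```text
11.6833 [542.9258208  -43.76711949   8.1504788 ] base: [ 67.28472766 109.63380895] yaw 0.33149814205286005 F [0.65630025 2.94955404 0.32200844]
```

View pics/w11c.png

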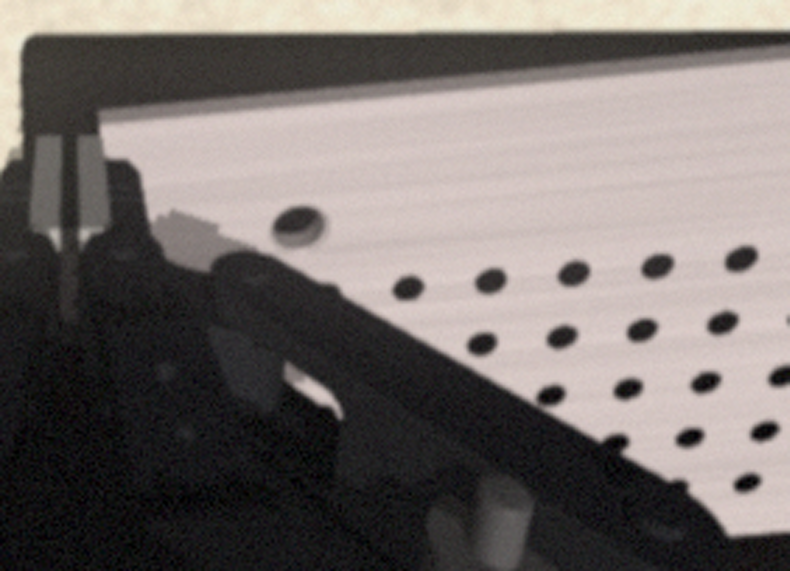

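Run:
```python
from h import *
import pickle
b=np.array([515.3,-169.4]);a=.334;R=np.array([[np.cos(a),np.sin(a)],[-np.sin(a),np.cos(a)]])
m=pickle.load(open("w11.pkl","rb"))
f=lambda p,z:((ray(m,(np.array(p)+.5)/2.8-.5+[230,180],z)[:,:2]-b)@R.T).round(1)
be=f([(24,36),(788,33)],25);e=f([(98,108),(788,57)],45);h=f((299,222),41)
ang=lambda q:np.arctan2(q[0]-q[1],0*q[0]+1) 
d=be[0]-be[1];d2=e[0]-e[1]
print(be,e,h,"base ang",np.arctan2(-d[0],d[1]),"plate",np.arctan2(-d2[0],d2[1]))
g=f([(409,288),(491,281),(573,273),(657,266),(742,258)],39);d3=g[0]-g[4];print("grid",np.arctan2(-d3[0],d3[1]),g)
```

```text
[[ 93.9 119.1]
 [ 93.4 -48.9]] [[ 85.4 104. ]
 [ 94.8 -29.9]] [[57.2 61. ]] base ang -0.002976181688826711 plate 0.07008665859771882
grid 0.09152440470798091 [[ 39.2  34.4]
 [ 40.7  16.3]
 [ 42.6  -1.6]
 [ 44.1 -20. ]
 [ 45.9 -38.6]]
```

Request:
{"name": "move_arm", "arguments": {
  "jaw": [-1,-1,-1,-1,-1,-1,-1,0,0,0],
  "linear": [
    [-0.002,0.005,0],
    [-0.002,0.005,0],
    [0,0,0.01],
    [0,0,0.02],
    [0,0,0.02],
    [0,0,0.015],
    [0.01,-0.01,0.005],
    [0.02,-0.022,0],
    [0.02,-0.022,0],
    [0.02,-0.022,0]
  ],
  "spin": [0,0,0,0,0,0,0,0,0,0]
}}

```text
time_s: 12.57
tcp_pos: [604.7, -109.2, 85.8]
tcp_rot: [[0.942, 0.334, 0.019], [0.334, -0.942, -0.014], [0.014, 0.02, -1.0]]
force: [-0.2, 0.9, -0.1]
grip_width: 35.7
```

Request:
{"name": "move_arm", "arguments": {
  "jaw": [0,0,0,0,0,0,0,0,0,0],
  "linear": [
    [0.018,-0.014,0],
    [0.006,-0.006,0],
    [0,0,0],
    [0,0,0],
    [0,0,-0.01],
    [0,0,-0.015],
    [0,0,-0.01],
    [0,0,0],
    [0,0,0],
    [0,0,0]
  ],
  "spin": [0,0,0,0,0,0,0,0,0,0]
}}

```text
time_s: 13.4
tcp_pos: [627.6, -130.6, 51.3]
tcp_rot: [[0.942, 0.334, 0.019], [0.334, -0.942, -0.017], [0.012, 0.023, -1.0]]
force: [0.4, 0.3, -0.4]
grip_width: 42.6
```

```bash
python3 look.py w12
python3 - <<'E'
from h import *
im=manip.camera("side")[120:200,240:340]
cv2.imwrite("pics/s6.png",cv2.resize(cv2.convertScaleAbs(im,alpha=1.5),None,fx=7,fy=7,interpolation=cv2.INTER_NEAREST))
s=manip.read_state(); m=manip.camera_model("side")
def pr(p):
    q=m["R"]@p+m["t"]; return np.array([m["fx"]*q[0]/q[2]+m["cx"],m["fy"]*q[1]/q[2]+m["cy"]])
for dy in(-28,0,28):
  for dz in(0,15,30):
    print(dy,dz,((pr(s["tcp_pos"]+s["tcp_rot"]@[0,dy,-dz])-[240,120])*7).round())
E
```

```text
13.4 [ 627.57075218 -130.60399572   51.28296293] base: [118.78479837  -0.15303088] yaw 0.3410113962696482 F [ 0.37330623  0.25488393 -0.35389385]
-28 0 [155. 302.]
-28 15 [155. 277.]
-28 30 [156. 251.]
0 0 [166. 268.]
0 15 [167. 242.]
0 30 [167. 216.]
28 0 [177. 234.]
28 15 [177. 209.]
28 30 [178. 183.]
```

View pics/w12z.png

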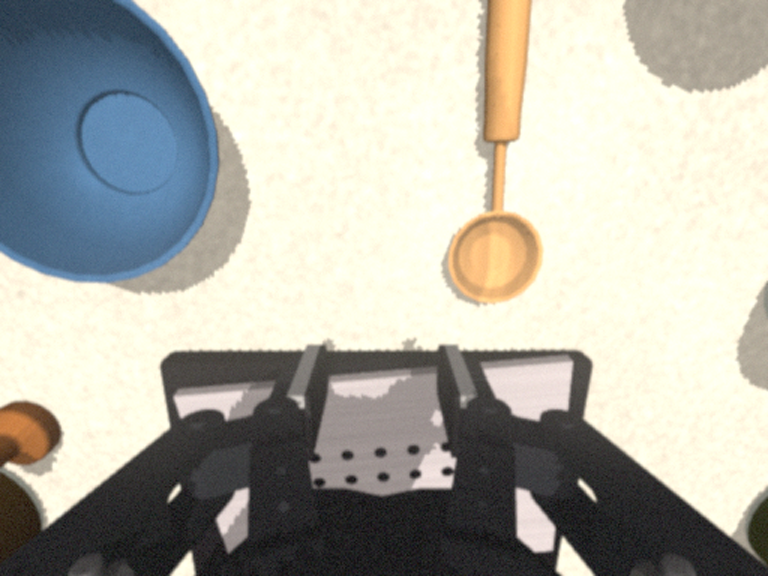

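View pics/s6.png

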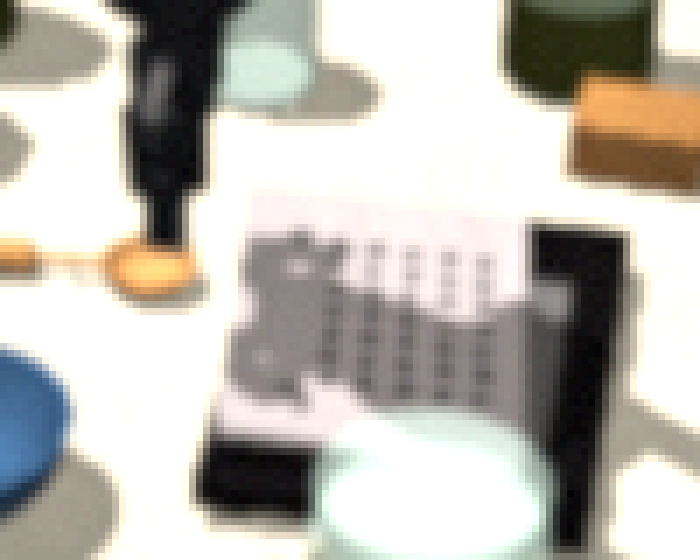

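Request:
{"name": "move_arm", "arguments": {
  "jaw": [0,0,0,0,0,0,0,0,0,0],
  "linear": [
    [0,0,-0.01],
    [0,0,-0.01],
    [0,0,-0.01],
    [0,0,-0.005],
    [0,0,0],
    [0,0,0],
    [0,0,0],
    [0,0,0],
    [0,0,0],
    [0,0,0]
  ],
  "spin": [0,0,0,0,0,0,0,0,0,0]
}}

```text
time_s: 14.33
tcp_pos: [629.5, -131.6, 14.6]
tcp_rot: [[0.942, 0.334, 0.023], [0.334, -0.942, -0.019], [0.015, 0.025, -1.0]]
force: [-0.6, -0.3, 0.1]
grip_width: 43.0
```

```bash
python3 look.py w13
python3 - <<'E'
from h import *
im=manip.camera("side")[120:200,240:340]
cv2.imwrite("pics/s7.png",cv2.resize(cv2.convertScaleAbs(im,alpha=1.5),None,fx=7,fy=7,interpolation=cv2.INTER_NEAREST))
s=manip.read_state(); m=manip.camera_model("side")
def pr(p):
    q=m["R"]@p+m["t"]; return np.array([m["fx"]*q[0]/q[2]+m["cx"],m["fy"]*q[1]/q[2]+m["cy"]])
for dy in(-28,28):
  for dz in(0,15,30):
    print(dy,dz,((pr(s["tcp_pos"]+s["tcp_rot"]@[0,dy,-dz])-[240,120])*7).round())
E
```

```text
14.3333 [ 629.51138    -131.61007508   14.55011607] base: [120.28836684  -1.73969842] yaw 0.34058811916869597 F [-0.62986715 -0.29101166  0.0873761 ]
-28 0 [154. 364.]
-28 15 [154. 340.]
-28 30 [154. 315.]
28 0 [176. 295.]
28 15 [176. 271.]
28 30 [176. 246.]
```

View pics/w13z.png

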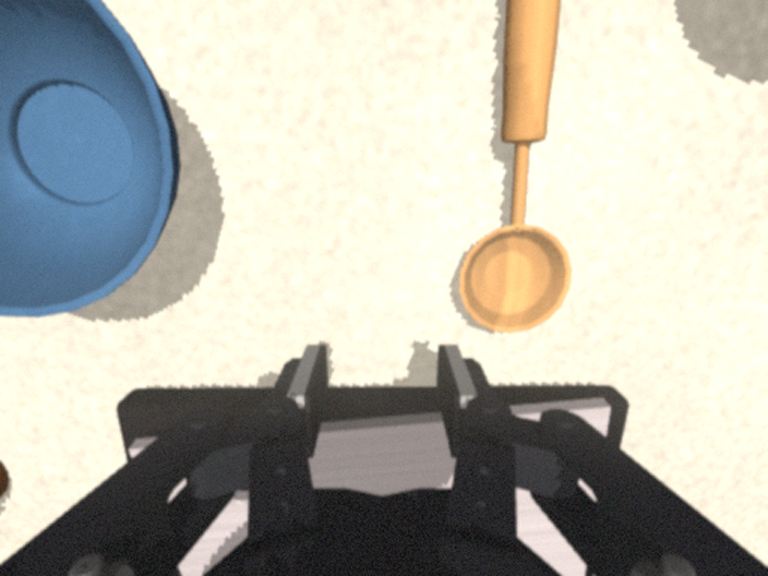

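View pics/s7.png

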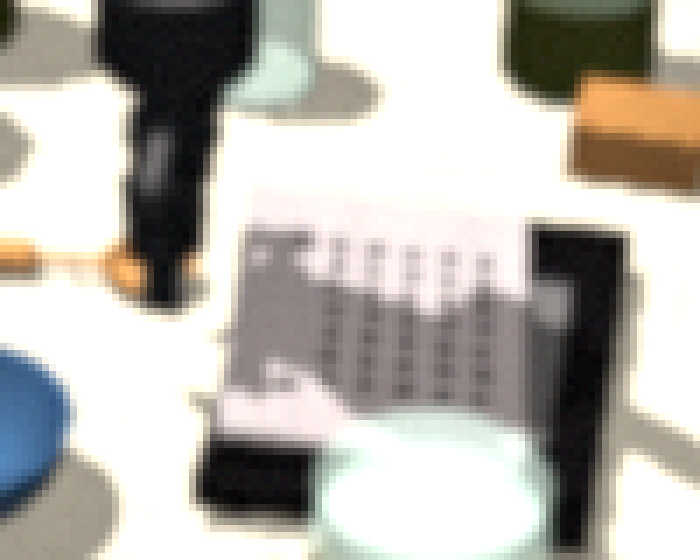

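Request:
{"name": "move_arm", "arguments": {
  "jaw": [0,0,0,0,0,0,0,0,0,0],
  "linear": [
    [0,0,-0.005],
    [0,0,-0.005],
    [-0.001,0,-0.004],
    [-0.001,0.001,-0.001],
    [0,0,0],
    [0,0,0],
    [0,0,0],
    [0,0,0],
    [0,0,0],
    [0,0,0]
  ],
  "spin": [-0.003,0,0,0,0,0,0,0,0,0]
}}

```text
time_s: 15.27
tcp_pos: [627.4, -130.4, -1.7]
tcp_rot: [[0.944, 0.331, 0.024], [0.331, -0.943, -0.019], [0.016, 0.026, -1.0]]
force: [0.7, 0.3, -0.3]
grip_width: 42.8
```

```bash
python3 look.py w14
python3 - <<'E'
from h import *
im=manip.camera("side")[120:200,240:340]
cv2.imwrite("pics/s8.png",cv2.resize(cv2.convertScaleAbs(im,alpha=1.5),None,fx=7,fy=7,interpolation=cv2.INTER_NEAREST))
E
```

```text
15.2667 [ 627.40672119 -130.44588014   -1.7196076 ] base: [1.18681666e+02 5.01204060e-02] yaw 0.3373690472482283 F [ 0.65090037  0.27520691 -0.29406083]
```

View pics/w14z.png

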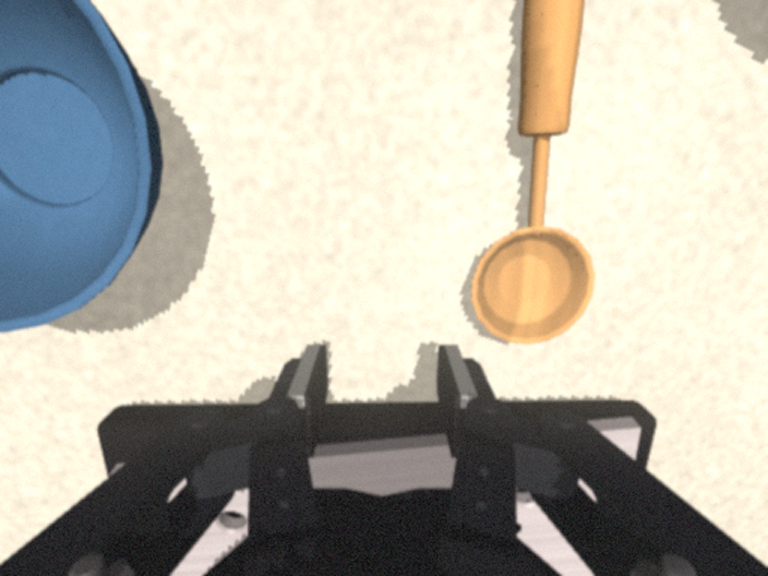

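View pics/s8.png

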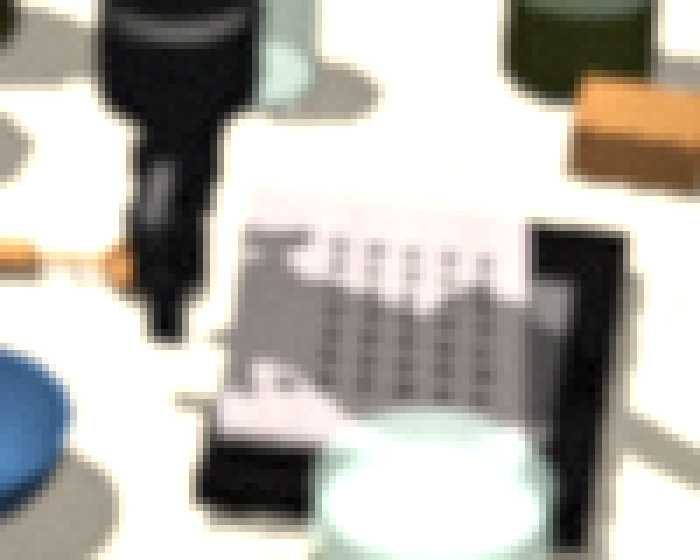

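Request:
{"name": "move_arm", "arguments": {
  "jaw": [0,0,0,0,0,0,0,0,0,0],
  "linear": [
    [-0.003,-0.001,0],
    [-0.003,-0.001,0],
    [-0.003,-0.001,0],
    [-0.003,-0.001,0],
    [-0.003,-0.001,0],
    [0,0,0],
    [0,0,0],
    [0,0,0],
    [0,0,0],
    [0,0,0]
  ],
  "spin": [-0.003,0,0,0,0,0,0,0,0,0]
}}

```text
time_s: 16.2
tcp_pos: [612.0, -136.1, -0.9]
tcp_rot: [[0.945, 0.327, 0.027], [0.328, -0.945, -0.019], [0.019, 0.027, -0.999]]
force: [0.5, 1.2, -1.2]
grip_width: 42.7
```

```bash
python3 look.py w15
```

```text
16.2 [ 612.00982058 -136.12422152   -0.92483493] base: [102.27411974  -0.26694521] yaw 0.33373102483177064 F [ 0.54460406  1.19484523 -1.20152189]
```

View pics/w15z.png

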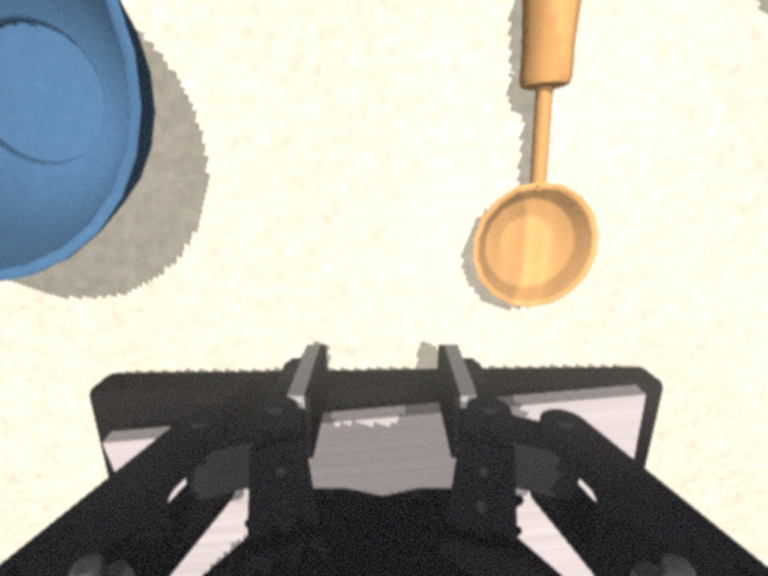

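Request:
{"name": "move_arm", "arguments": {
  "jaw": [0,0,0,0,0,0,0,0,0,0],
  "linear": [
    [-0.003,-0.001,0],
    [-0.003,-0.001,0],
    [-0.003,-0.001,0],
    [0,0,0],
    [0,0,0],
    [0,0,0],
    [0,0,0],
    [0,0,0],
    [0,0,0],
    [0,0,0]
  ],
  "spin": [0,0,0,0,0,0,0,0,0,0]
}}

```text
time_s: 17.08
tcp_pos: [603.6, -139.3, -0.6]
tcp_rot: [[0.944, 0.327, 0.03], [0.328, -0.945, -0.02], [0.022, 0.028, -0.999]]
force: [0.9, 0.3, -0.1]
grip_width: 42.6
```

```bash
python3 look.py w16
```

```text
17.0833 [ 6.03590790e+02 -1.39348686e+02 -5.63512433e-01] base: [93.26327783 -0.55325553] yaw 0.3340888362580715 F [ 0.92227334  0.30190812 -0.13613079]
```

View pics/w16z.png

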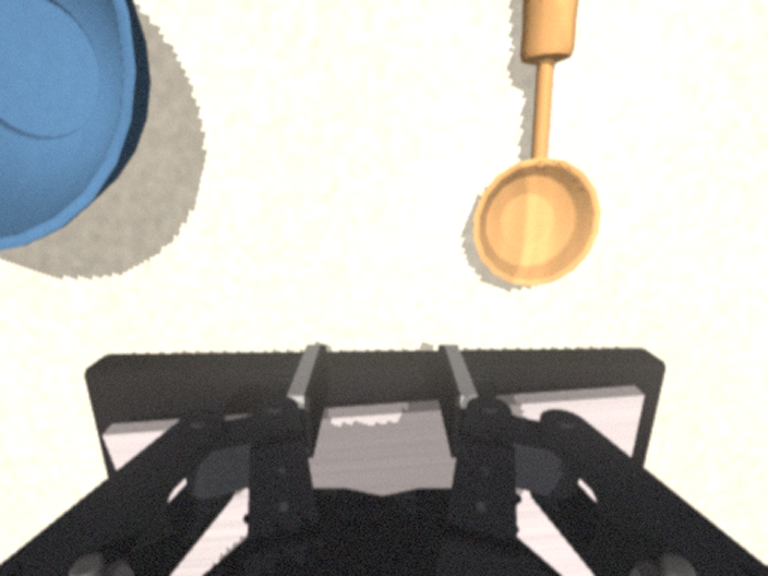

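Request:
{"name": "move_arm", "arguments": {
  "jaw": [0,0,0,0,0,0,0,0,0,0],
  "linear": [
    [-0.002,-0.0007,0],
    [-0.002,-0.0007,0],
    [-0.002,-0.0007,0],
    [0,0,0],
    [0,0,0],
    [0,0,0],
    [0,0,0],
    [0,0,0],
    [0,0,0],
    [0,0,0]
  ],
  "spin": [0,0,0,0,0,0,0,0,0,0]
}}

```text
time_s: 17.97
tcp_pos: [597.3, -141.7, -0.6]
tcp_rot: [[0.944, 0.327, 0.031], [0.328, -0.945, -0.02], [0.023, 0.029, -0.999]]
force: [1.5, 0.3, -1.1]
grip_width: 42.6
```

```bash
python3 look.py w17
```

```text
17.9667 [ 597.33062465 -141.72486408   -0.61334324] base: [86.57008826 -0.74588699] yaw 0.33410524008670384 F [ 1.46136607  0.32182964 -1.05875004]
```

View pics/w17z.png

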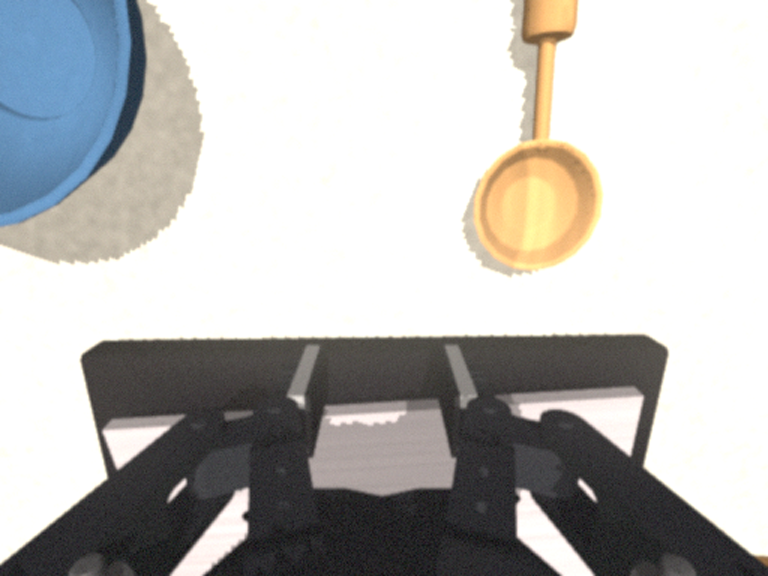

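```bash
cat > q.py <<'E'
from h import *
import pickle
b=np.array([515.3,-169.4]);a=.334;R=np.array([[np.cos(a),np.sin(a)],[-np.sin(a),np.cos(a)]])
def F(n):
    m=pickle.load(open(n+".pkl","rb"))
    return lambda p,z:((ray(m,np.array(p)/1.5,z)[:,:2]-b)@R.T).round(1)
E
python3 - <<'E'
from q import *
for n,pl,be in(("w15",[(105,441),(645,394)],[(115,375),(640,369)]),("w16",[(105,433),(641,397)],[(110,357),(640,351)]),("w17",[(105,432),(641,398)],[(110,342),(640,337)])):
    f=F(n);e=f(pl,44);g=f(be,25);d=e[0]-e[1];d2=g[0]-g[1]
    print(n,e.tolist(),g.tolist(),np.arctan2(-d[0],d[1]),np.arctan2(-d2[0],d2[1]))
im=cv2.imread("pics/w17.png")[210:384,50:450]
cv2.imwrite("pics/w17c.png",cv2.resize(cv2.convertScaleAbs(im,alpha=1.7,beta=10),None,fx=2,fy=2,interpolation=cv2.INTER_CUBIC))
E
```

```text
w15 [[80.1, 102.1], [96.2, -96.7]] [[96.6, 106.6], [95.9, -107.1]] 0.08080955438856519 -0.003275608312693372
w16 [[74.2, 101.3], [85.5, -96.0]] [[95.3, 106.9], [94.9, -106.2]] 0.05721068815169802 -0.0018770508222614227
w17 [[68.0, 101.0], [78.4, -96.2]] [[95.0, 105.5], [94.4, -105.2]] 0.052689523869668665 -0.0028476429909112333
```

View pics/w17c.png

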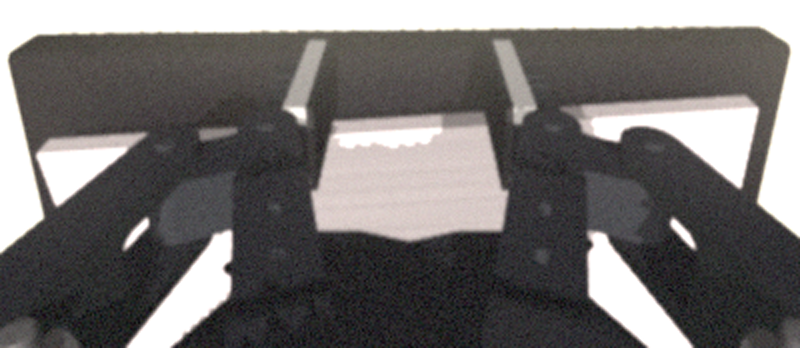

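Request:
{"name": "move_arm", "arguments": {
  "jaw": [0,0,0,0,0,0,0,0,0,0],
  "linear": [
    [0.007,0.0025,0],
    [0.009,0.003,0],
    [0,0,0.02],
    [0,0,0.035],
    [0,0,0.035],
    [-0.02,-0.005,0.035],
    [-0.035,-0.012,0.035],
    [-0.035,-0.012,0.035],
    [-0.035,-0.012,0.02],
    [-0.01,-0.005,0]
  ],
  "spin": [0,0,0,0,0,0,0,0,0,0]
}}

```text
time_s: 18.85
tcp_pos: [487.7, -174.4, 205.9]
tcp_rot: [[0.943, 0.334, 0.018], [0.334, -0.942, -0.019], [0.01, 0.024, -1.0]]
force: [0.7, 0.5, 0.0]
grip_width: 42.6
```

Request:
{"name": "move_arm", "arguments": {
  "jaw": [0,0,0,0,0,0,0,0,0,0],
  "linear": [
    [0,0,0],
    [0,0,0],
    [0,0,0],
    [0,0,0],
    [0,0,0],
    [0,0,0],
    [0,0,0],
    [0,0,0],
    [0,0,0],
    [0,0,0]
  ],
  "spin": [0,0,0,0,0,0,0,0,0,0]
}}

```text
time_s: 19.68
tcp_pos: [489.2, -171.8, 201.0]
tcp_rot: [[0.942, 0.335, 0.011], [0.335, -0.942, -0.014], [0.005, 0.017, -1.0]]
force: [0.3, -0.2, -0.2]
grip_width: 42.6
```

```bash
python3 look.py v1
python3 - <<'E'
import cv2
im=cv2.imread("pics/v1.png")[0:260,100:420]
cv2.imwrite("pics/v1c.png",cv2.resize(cv2.convertScaleAbs(im,alpha=1.2),None,fx=2.3,fy=2.3,interpolation=cv2.INTER_CUBIC))
E
```

```text
19.6833 [ 489.18543523 -171.79213637  200.97142069] base: [-25.45563866   6.30105305] yaw 0.3417709886982074 F [ 0.29367977 -0.22508443 -0.23933558]
```

View pics/v1c.png

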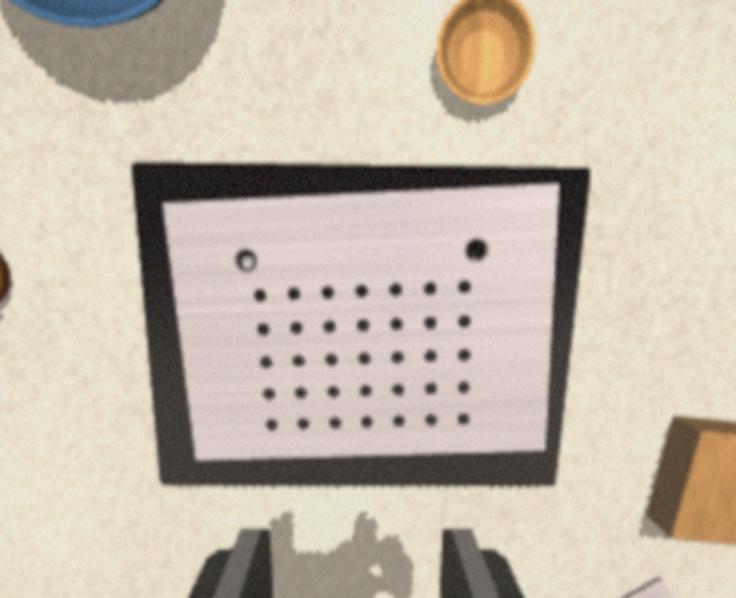

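Request:
{"name": "move_arm", "arguments": {
  "jaw": [-1,-1,-1,-1,-1,-1,-1,-1,-1,-1],
  "linear": [
    [0.02,-0.005,-0.005],
    [0.035,-0.008,-0.01],
    [0.035,-0.008,-0.01],
    [0.03,-0.008,-0.02],
    [0.02,-0.005,-0.02],
    [0.007,0,-0.025],
    [0,0,-0.025],
    [0,0,-0.02],
    [0,0,-0.01],
    [0,0,0]
  ],
  "spin": [-0.008,0,0,0,0,0,0,0,0,0]
}}

```text
time_s: 20.57
tcp_pos: [645.5, -208.8, 52.7]
tcp_rot: [[0.945, 0.326, 0.02], [0.326, -0.945, -0.019], [0.013, 0.025, -1.0]]
force: [-1.8, 0.1, -0.9]
grip_width: 0.0
```

Request:
{"name": "move_arm", "arguments": {
  "jaw": [-1,-1,-1,-1,-1,-1,-1,-1,-1,-1],
  "linear": [
    [-0.002,0.001,-0.01],
    [-0.002,0.001,-0.012],
    [-0.002,0.001,-0.012],
    [-0.001,0,-0.008],
    [0,0,-0.005],
    [0,0,-0.002],
    [0,0,0],
    [0,0,0],
    [0,0,0],
    [0,0,0]
  ],
  "spin": [0.003,0.003,0,0,0,0,0,0,0,0]
}}

```text
time_s: 21.4
tcp_pos: [640.7, -207.2, 5.1]
tcp_rot: [[0.943, 0.331, 0.028], [0.332, -0.943, -0.023], [0.019, 0.031, -0.999]]
force: [-0.1, 0.7, -0.2]
grip_width: 0.2
```

```bash
python3 look.py w20
```

```text
21.4 [ 640.66322762 -207.23302924    5.06645244] base: [106.03288347 -76.83947269] yaw 0.3383007328372057 F [-0.13042639  0.72567511 -0.21654562]
```

View pics/w20z.png

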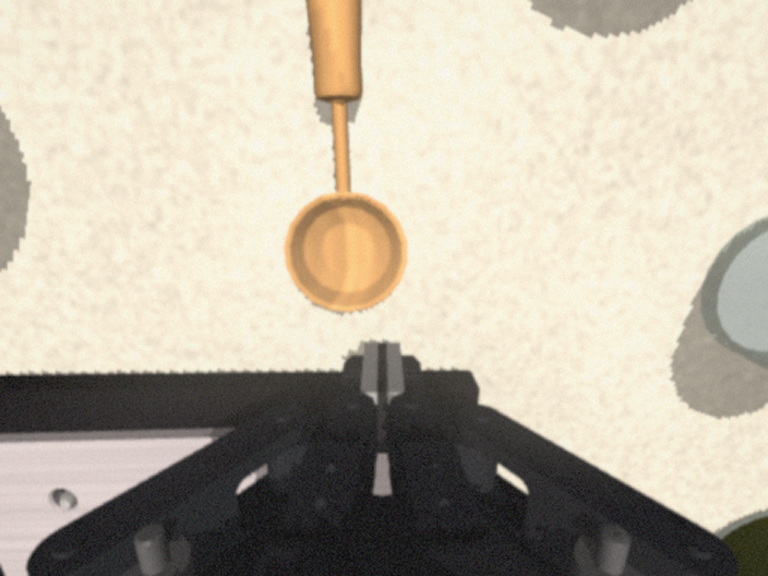

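Request:
{"name": "move_arm", "arguments": {
  "jaw": [-1,-1,-1,-1,-1,-1,-1,-1,-1,-1],
  "linear": [
    [-0.003,-0.001,-0.002],
    [-0.003,-0.001,0],
    [-0.003,-0.001,0],
    [-0.003,-0.001,0],
    [-0.001,0,0],
    [-0.001,-0.0005,0],
    [0,0,0],
    [0,0,0],
    [0,0,0],
    [0,0,0]
  ],
  "spin": [0,0,0,0,0,0,0,0,0,0]
}}

```text
time_s: 22.28
tcp_pos: [626.1, -213.0, 4.7]
tcp_rot: [[0.943, 0.331, 0.031], [0.331, -0.943, -0.024], [0.021, 0.033, -0.999]]
force: [-0.8, 0.2, -0.1]
grip_width: -0.0
```

```bash
python3 look.py w21
```

```text
22.2833 [ 626.05902217 -213.03067242    4.66170598] base: [ 90.33511673 -77.52911228] yaw 0.33788087419510987 F [-0.79990839  0.15122146 -0.13321623]
```

View pics/w21z.png

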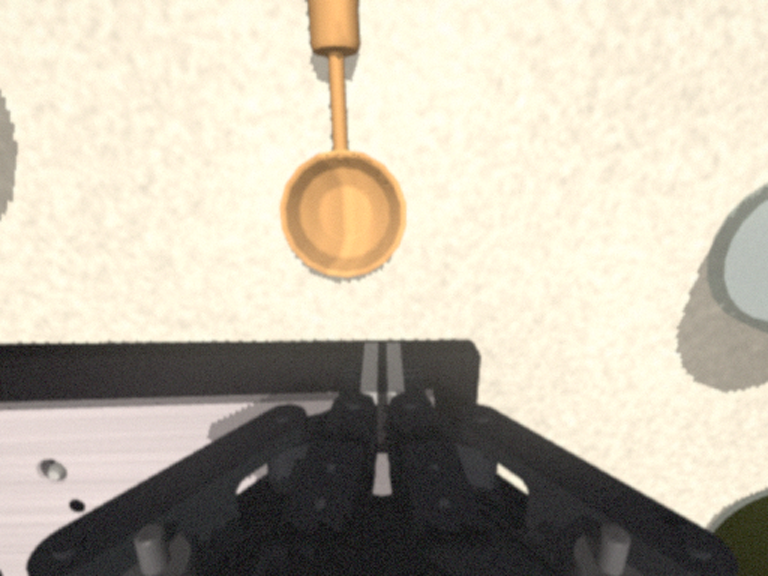

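Request:
{"name": "move_arm", "arguments": {
  "jaw": [-1,-1,-1,-1,-1,-1,-1,-1,-1,-1],
  "linear": [
    [0,0,-0.002],
    [0,0,-0.001],
    [0,0,0],
    [-0.002,-0.0007,0],
    [-0.002,-0.0007,0],
    [0,0,0],
    [0,0,0],
    [0,0,0],
    [0,0,0],
    [0,0,0]
  ],
  "spin": [0,0,0,0,0,0,0,0,0,0]
}}

```text
time_s: 23.17
tcp_pos: [623.7, -214.6, 1.8]
tcp_rot: [[0.943, 0.331, 0.035], [0.332, -0.943, -0.025], [0.025, 0.035, -0.999]]
force: [0.5, -0.6, -0.9]
grip_width: -0.1
```

```bash
python3 look.py w22
```

```text
23.1667 [ 623.65808081 -214.57795396    1.8233488 ] base: [ 87.5596178  -78.20380127] yaw 0.33829235677026215 F [ 0.52029023 -0.63538668 -0.88606694]
```

View pics/w22z.png

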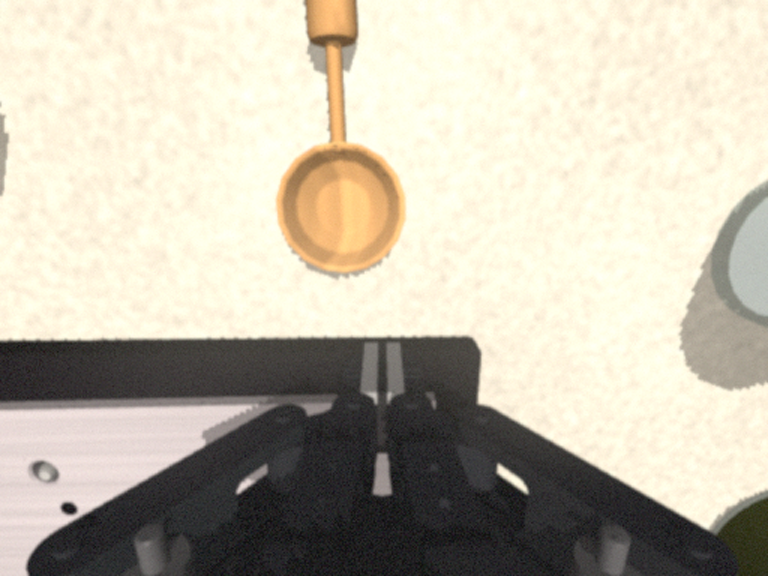

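Request:
{"name": "move_arm", "arguments": {
  "jaw": [-1,-1,-1,-1,-1,-1,-1,-1,-1,-1],
  "linear": [
    [-0.0015,-0.0005,0],
    [-0.0015,-0.0005,0],
    [-0.0015,-0.0005,0],
    [-0.001,0,0],
    [0,0,0],
    [0,0,0],
    [0,0,0],
    [0,0,0],
    [0,0,0],
    [0,0,0]
  ],
  "spin": [0,0,0,0,0,0,0,0,0,0]
}}

```text
time_s: 24.05
tcp_pos: [615.8, -216.1, 1.3]
tcp_rot: [[0.943, 0.331, 0.031], [0.332, -0.943, -0.024], [0.021, 0.033, -0.999]]
force: [-0.5, -0.1, 0.9]
grip_width: -0.3
```

```bash
python3 look.py w23
```

```text
24.05 [ 615.77379704 -216.08578       1.26926078] base: [ 79.61672808 -77.0436406 ] yaw 0.33818894723492154 F [-0.51388868 -0.11502872  0.88870332]
```

View pics/w23z.png

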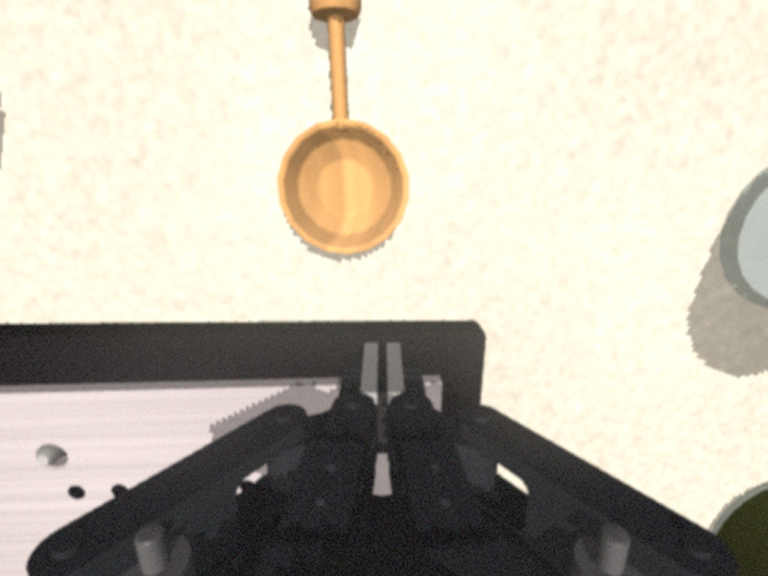

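Request:
{"name": "move_arm", "arguments": {
  "jaw": [-1,-1,-1,-1,-1,-1,-1,-1,-1,-1],
  "linear": [
    [0.006,0.002,0],
    [0.008,0.003,0],
    [0.002,0.001,0.02],
    [0,0,0.035],
    [0,0,0.035],
    [-0.02,0.005,0.035],
    [-0.035,0.01,0.035],
    [-0.035,0.01,0.03],
    [-0.03,0.01,0.01],
    [-0.01,0.005,0]
  ],
  "spin": [0,0,0,0,0,0,0,0,0,0]
}}

```text
time_s: 24.93
tcp_pos: [512.7, -168.3, 197.5]
tcp_rot: [[0.942, 0.333, 0.032], [0.334, -0.942, -0.023], [0.022, 0.033, -0.999]]
force: [0.5, 0.2, 0.1]
grip_width: 0.4
```

Request:
{"name": "move_arm", "arguments": {
  "jaw": [-1,-1,-1,-1,-1,-1,-1,-1,-1,-1],
  "linear": [
    [0,0,0],
    [0,0,0],
    [0,0,0],
    [0,0,0],
    [0,0,0],
    [0,0,0],
    [0,0,0],
    [0,0,0],
    [0,0,0],
    [0,0,0]
  ],
  "spin": [0,0,0,0,0,0,0,0,0,0]
}}

```text
time_s: 25.77
tcp_pos: [516.3, -168.1, 196.5]
tcp_rot: [[0.942, 0.335, 0.032], [0.335, -0.942, -0.022], [0.023, 0.032, -0.999]]
force: [-0.3, -0.0, -0.6]
grip_width: -0.1
```

```bash
python3 look.py v2
python3 - <<'E'
import cv2
im=cv2.imread("pics/v2.png")[0:260,100:420]
cv2.imwrite("pics/v2c.png",cv2.resize(cv2.convertScaleAbs(im,alpha=1.2),None,fx=2.3,fy=2.3,interpolation=cv2.INTER_CUBIC))
E
```

```text
25.7667 [ 516.26336807 -168.05458714  196.50657684] base: [1.35119043 0.95524772] yaw 0.3422091386948069 F [-0.2831639  -0.03278506 -0.61610786]
```

View pics/v2c.png

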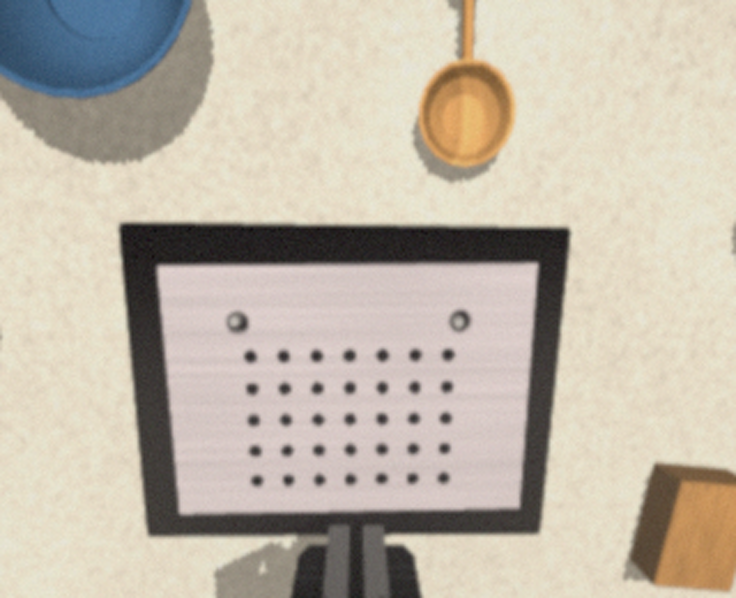

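Run:
```python
from h import *
import pickle
m=pickle.load(open("v2.pkl","rb"))
z=lambda p:(np.array(p)+.5)/2.3-.5+[100,0]
b=ray(m,z([(121,224),(569,229),(541,533),(148,534)]),25)[:,:2];fb=fit([(90,120),(90,-120),(-90,-120),(-90,120)],b);print(b,fb)
R=np.array([[np.cos(fb[0]),np.sin(fb[0])],[-np.sin(fb[0]),np.cos(fb[0])]])
f=lambda p,h:((ray(m,z(p),h)[:,:2]-fb[1])@R.T).round(1).tolist()
print("base",((b-fb[1])@R.T).round(1).tolist())
print("corners",f([(157,264),(539,262),(521,509),(179,515)],31))
print("holes",f([(237,322),(459,321)],31),"pins34",f([(236,322),(460,321)],34))
im=cv2.imread("pics/v2.png")
c=np.hstack([cv2.resize(im[125:155,188:218],None,fx=12,fy=12,interpolation=cv2.INTER_CUBIC),cv2.resize(im[125:155,285:315],None,fx=12,fy=12,interpolation=cv2.INTER_CUBIC)])
cv2.imwrite("pics/v2p.png",c)
s=manip.camera("side")[130:210,250:340]
cv2.imwrite("pics/s9.png",cv2.resize(s,None,fx=7,fy=7,interpolation=cv2.INTER_CUBIC))
```

```text
[[ 560.68585654  -29.2742304 ]
 [ 637.52924686 -251.87131464]
 [ 470.82731353 -311.27193987]
 [ 393.8243377   -85.82859195]] (np.float64(0.3321228215606828), array([ 515.71668866, -169.56151921]), array([2.68716194, 2.98894315, 1.51511742, 2.3439889 ]))
base [[88.3, 118.0], [88.3, -117.5], [-88.6, -119.3], [-87.9, 118.9]]
corners [[68.5, 99.4], [71.4, -101.1], [-70.1, -103.6], [-73.0, 98.0]]
holes [[38.9, 59.4], [40.2, -60.2]] pins34 [[39.2, 59.4], [40.5, -60.2]]
```

View pics/v2p.png

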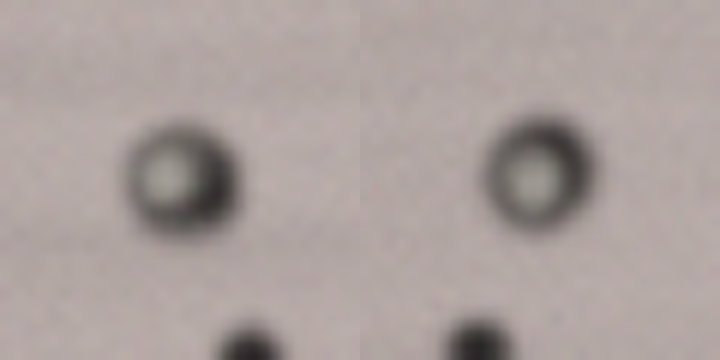

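View pics/s9.png

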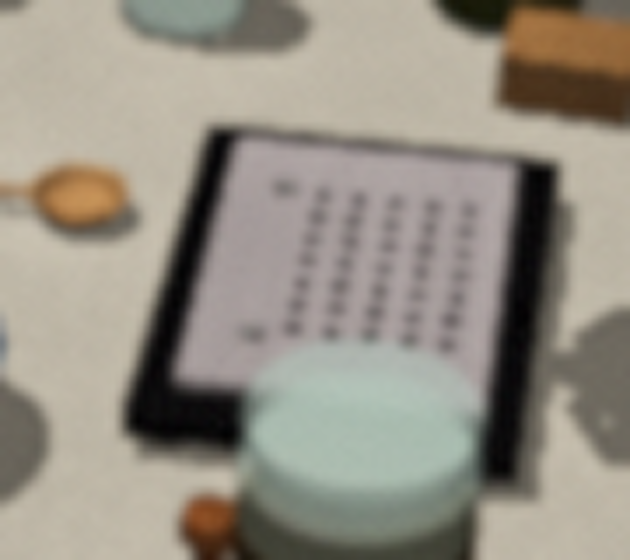

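Request:
{"name": "move_arm", "arguments": {
  "jaw": [-1,-1,-1,-1,-1,-1,-1,-1,-1,-1],
  "linear": [
    [0.007,-0.02,0],
    [0.011,-0.032,0],
    [0.011,-0.032,0],
    [0.01,-0.028,0],
    [0.004,-0.011,0],
    [0,0,0],
    [0,0,0],
    [0,0,0],
    [0,0,0],
    [0,0,0]
  ],
  "spin": [0,0,0,0,0,0,0,0,0,0]
}}

```text
time_s: 26.7
tcp_pos: [558.7, -289.9, 196.4]
tcp_rot: [[0.94, 0.34, 0.031], [0.34, -0.94, -0.018], [0.023, 0.027, -0.999]]
force: [-0.3, 0.3, 0.1]
grip_width: 0.2
```

```bash
python3 look.py v3
python3 - <<'E'
import cv2
im=cv2.imread("pics/v3.png")[40:270,0:330]
cv2.imwrite("pics/v3c.png",cv2.resize(cv2.convertScaleAbs(im,alpha=1.2),None,fx=2.4,fy=2.4,interpolation=cv2.INTER_CUBIC))
from rig import manip
t=manip.camera("top"); cv2.imwrite("pics/top9.png",t)
cv2.imwrite("pics/top9z.png",cv2.resize(t[125:275,215:415],None,fx=4,fy=4,interpolation=cv2.INTER_CUBIC))
E
```

```text
26.7 [ 558.6542571  -289.93278514  196.3799957 ] base: [   1.44482893 -128.08456727] yaw 0.3472710856256542 F [-0.31212283  0.27812986  0.07892125]
```

View pics/v3c.png

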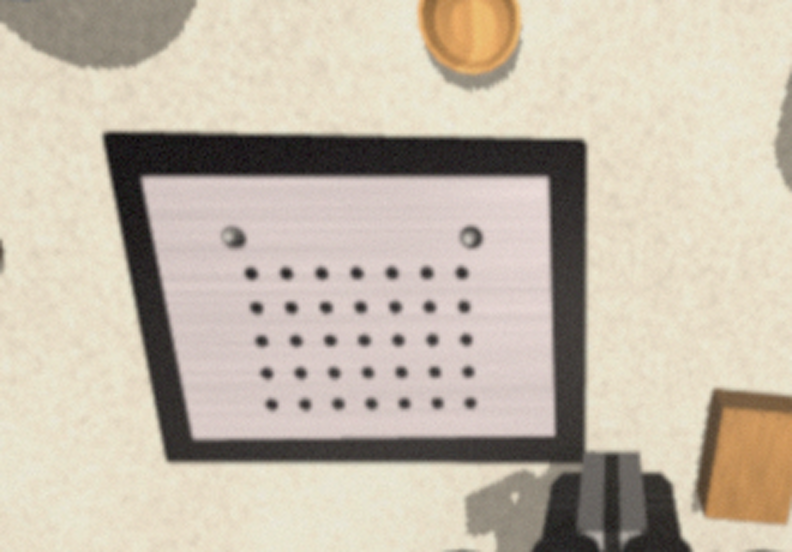

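View pics/top9z.png

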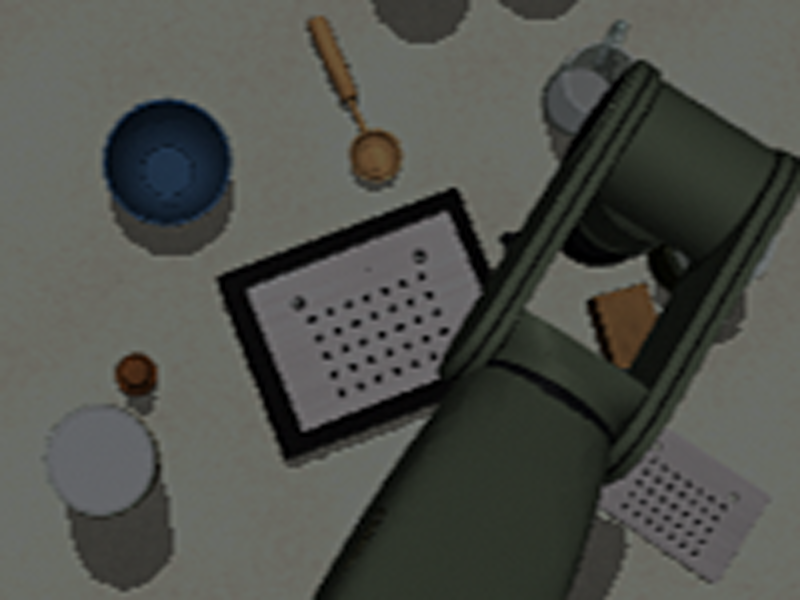

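Run:
```python
from h import *
import pickle
w2,w3=[pickle.load(open(n+".pkl","rb")) for n in("v2","v3")]
P=lambda c:np.diag([c["fx"],c["fy"],1])@np.c_[c["R"],c["t"]]+np.outer([c["cx"],c["cy"],0],np.r_[c["R"][2],c["t"][2]])
z2=lambda p:(np.array(p)+.5)/2.3-.5+[100,0]
z3=lambda p:(np.array(p)+.5)/2.4-.5+[0,40]
g2=cv2.imread("pics/v2.png",0);g3=cv2.imread("pics/v3.png",0)
def ref(g,p):
    p=np.array(p)
    for _ in range(3):
        q=cv2.getRectSubPix(255-g,(9,9),(float(p[0]),float(p[1]))).astype(float);q=np.clip(q-np.percentile(q,55)-8,0,None)
        y,x=np.mgrid[-4:5,-4:5];p=p+[(q*x).sum()/q.sum(),(q*y).sum()/q.sum()]
    return p
def tri(a,b):
    X=cv2.triangulatePoints(P(w2),P(w3),a.reshape(2,1),b.reshape(2,1));return (X[:3]/X[3])[:,0]
b0=np.array([515.7,-169.6]);a=.332;R=np.array([[np.cos(a),np.sin(a)],[-np.sin(a),np.cos(a)]])
def out(n,X):print(n,(R@(X[:2]-b0)).round(1),X[2].round(1))
for n,p,q in [("base",(121,224),(105,133)),("base",(569,229),(585,141)),("base",(541,533),(583,460)),("base",(148,534),(169,460)),
 ("plate",(157,264),(141,177)),("plate",(539,262),(549,176)),("plate",(521,509),(556,436)),("plate",(179,515),(192,440))]:
    out(n,tri(z2(p),z3(q)))
for p,q in [((251,356),(251,273)),((448,354),(462,273)),((444,478),(470,404)),((257,481),(272,405)),((350,355),(356,273)),((350,479),(371,404))]:
    out("grid",tri(ref(g2,z2(p)),ref(g3,z3(q))))
```

```text
base [ 88.3 118.5] 23.4
base [  88.4 -118.5] 22.1
base [ -86.5 -118.1] 28.2
base [-90.  120.3] 20.6
plate [68.1 99.2] 32.2
plate [  71.3 -100.7] 32.0
plate [ -69.1 -103. ] 32.8
plate [-72.3  97.7] 32.3
grid [20.6 53.1] 31.6
grid [ 22.2 -54.8] 32.0
grid [-49.7 -55.9] 32.0
grid [-51.1  51.9] 32.0
grid [21.4 -0.8] 31.7
grid [-50.5  -1.9] 31.7
```

```bash
python3 -c "
from rig import manip
print(manip.read_state()['force']);print(manip.hand_in())"
```

```text
[-0.27358362  0.36924813 -0.18862345]
the job is handed in; nothing more can be done
None
```

The dosing plate is seated over both locating pins and lies flat, and I handed the job in at about 27 s of the 72 s allowed. `hand_in()` gives no verdict, so this rests on my own checks below.

**How it was done:**
- I pushed the plate at its +y edge near the +x corner with the shut fingertips.
- I then pushed it at its +x edge with the fingers half open, which dropped the left hole over its pin.
- Finally I pushed the -y end of the +x edge with the shut fingertips, which swung the right hole over its pin.

**Last checks:**
- **Pins and holes:** both pins show inside their holes, and the hole centres are about 1 mm off the pin centres (limit 3 mm).
- **Height and level:** points in the plate's hole grid, triangulated from two wrist views, lie at 31.6–32.0 mm. The expected top-face height is 31 mm, so the plate is flat and level within the 2 mm calibration error.
- **Surroundings:** in the top view the bowl, spoon, tamper and tall jar stand where they were. The arm partly hid the mug, the low jar and the box, but it never went near them.
- **Robot:** it is clear of everything, with contact force near zero.

**What disagreed:**
- **Fingertip height:** the real fingertips sat about 20–35 mm above the reported TCP. My first side push therefore passed over the plate without touching it, and I corrected the height from the images and the contact force.
- **Base position:** low wrist views put the base edge about 4–5 mm off the higher views, so I judged the plate relative to the base within the same image.
- **Base corner heights:** in the final triangulation these scattered from 21 to 28 mm against a true 25 mm, so I relied on the grid-hole heights instead.

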